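# Load the bench tumbler from the parts tray and set its selector

## Task

Carry the parts tray by its handle to the tumbler bowl and tip it so that all four metal parts slide into the bowl; put the empty tray back upright where it stood. Then turn the selector on the tilted control box to the long mark. Leave the other things on the bench alone.

Things in the scene. Friction and masses are not known exactly. Their poses are not given: they have to be found in the camera images.
- tray_grip (a point): Centre of the parts tray's carrying bar (wood, 16 mm thick along x, 24 mm high, 148 mm long along y), which bridges the tray's middle on a flat post outside each side wall, 110 mm above its underside. Sheet-steel tray 200 mm long (x), 140 mm wide (y), 0.3 kg; 36 mm walls on three sides, the end towards its own -x open. z is up. The four parts lie on its floor.
- tray_lip (a point): Middle of the tray's open end (the lip the parts slide over), on the upper face of its 4 mm floor: 100 mm towards the tray's -x and 106 mm below tray_grip. Axes as tray_grip. Parts start to slide at about 15 to 25 degrees of tilt.
- step_block_center (a point): Centre of an aluminium stepped block 64 x 34 x 30 mm that starts on the tray's floor (half-way up, 15 mm above its underside). About 90 g.
- angle_bracket_center (a point): Centre of an aluminium angle bracket 62 x 36 x 32 mm that starts on the tray's floor (15 mm above its underside). About 90 g.
- hex_stub_center (a point): Centre of an aluminium hexagonal bar stub, 62 mm long, 30 mm across flats, that starts on the tray's floor lying on a flat. About 90 g.
- clevis_center (a point): Centre of an aluminium U-shaped clevis 60 x 36 x 31 mm that starts on the tray's floor (15 mm above its underside). About 90 g.
- tumbler_mouth (a point): Centre of the mouth of the tumbler's round grey bowl, at rim height, 124 mm above the bench. The bowl is fixed; rim 244 mm outside diameter and 234 mm inside, inner floor 200 mm wide, 40 mm above the bench; open upwards.
- console: Control box fixed on a stand: origin under it on the bench; its front looks to its own -x. A box 150 x 160 x 50 mm tilted 28 degrees so that its top face (the panel) leans towards the front; middle of the panel 100 mm above the origin, rear edge at 135 mm, front edge at 65 mm; base plate 170 x 150 mm.
- selector (a joint): Angle of the selector knob in radians, 0 to 2.4, growing clockwise as seen facing the panel. The pointer (white line at one end of the bar grip) points at the long mark when it reads 1.9, and straight up the slope at 1.2. It is stiff (0.05 N m) and stays where it is left.
- selector_grip (a point): Point on the knob's axis at the height to grip, 37 mm above the panel. Turns with the knob: z is the panel's outward normal (28 degrees from vertical), x lies along the bar grip, pointer towards -x. The bar grip is 61 mm long, 14 mm thick (along y), its top 44 mm and its foot 14 mm above the panel, on a disc 64 mm in diameter.
- mark (a point): Middle of the long white mark on the panel (22 x 6 mm, the other marks are 8 x 3 mm), 59 mm from the knob's axis, on the panel's face.
- glue_center (a point): Centre of a white glue bottle with red cap, 50 mm in diameter, 195 mm tall, loose; leave it alone.
- tin_center (a point): Centre of a closed can with a white lid, 66 mm in diameter, 110 mm tall, loose; leave it alone.
- screwdriver_mid (a point): Middle of a screwdriver 150 mm long lying on the bench; leave it alone. (A blue vise, 145 mm tall, is also fixed at the bench's far right, all of it beyond x = 0.66 and y below -0.17.)
- post: Upright aluminium tube 28 mm in diameter standing close beyond the bowl, fixed; its foot is a disc 84 mm in diameter, its top is 380 mm above the bench. Origin at the foot on the bench.
Things that resemble listed ones, but are neither listed nor needed, are in the scene too. Leave any purple look-alike of the part that bears tray_grip alone.

How it is judged:
By the outcome, as a careful person would: the job done as asked, in the order asked, and still so for the second after the job is handed in, with the robot touching nothing.
It also fails if it takes over 72 s, if anything falls off the work surface, if the arm or the gripper's body presses on something with over 40 N, if the wrist force passes 120 N, or if a joint passes its speed limit or range.

## Robot

A 7-joint arm with a two-finger parallel gripper is mounted at the origin on the work surface. World frame = base frame: x ahead of the robot, y to its left, z up, the work surface at z = 0. Lengths are in m, angles in rad, forces in N, time in s.
With the tool pointing down it reaches from about 0.35 to 0.9 m from the base axis. Payload 8.1 kg.
Tool frame: the origin (TCP) lies on the centre line of the jaws, within the pads' length; the fingertips stand 11 mm ahead of it and the grasp point (between the pads) lies 8 mm behind it; z points along the fingers, y is the direction in which the jaws open and shut (so a half turn about z gives the same grasp; the last joint's range is limited). The gripper opens to 92 mm and grips with 3 to 60 N. Pads are 19 mm wide; open, the fingers measure 130 mm over their backs; the gripper's body (75 mm by 190 mm) begins 47 mm behind the grasp point.
Start: joints at [1.24, 0.434, 0.025, 1.573, -0.012, 1.134, -0.075], TCP at [0.141, -0.609, 0.215] pointing down, gripper open.
Joint ranges: [-2.62, 2.62], [-0.44, 2.09], [-1.27, 1.32], [0.08, 2.57], [-1.32, 4.46], [0.12, 2], [-2.74, 2.74]. Speed limits (rad/s): [2.22, 2.22, 3.01, 3.01, 3.14, 3.14, 3.14].

## Interface

Orientations are given as a unit quaternion [w, x, y, z].
In Python, from bench import readout, viewer, r, spotter gives the robot as it stands. The module is installed in compiled form; this text tells all that it offers.
- The arm moves only by the tool arm_command, never from a script. Its argument "plan" is a list of rows, each a list of 7 numbers: the turn, a rotation vector about the tool's x, y, z in rad, then the shift along the tool's x, y, z in m, then the closure, from 0 (fully open) to 1 (shut). A call has 1 to 8 rows; each row shifts and turns the commanded pose from where the row before left it, along the tool's axes as they then stand; what a row does not reach is not made up. A row lasts 1/12 s, in which the tool goes at most 41.7 mm and 7.16 degrees, less where a joint would pass 70% of its speed; a pose out of reach is approached as far as the arm can. A call with a gripper value outside its range is refused whole. The fingers move at their own pace and stop on an object; "squeeze" is the grip in N (left out, the last holds). Time passes only in rows, so rows that do not move let the fingers close. It gives the time, the measured TCP pose, the force and the opening at its end, in the units of the state.
- readout.state(): the state, without advancing time (a new reading comes with each control period).
- viewer.camera(name): name is "scene" or "top" or "wrist"; returns a dict with "image" (420x560x3 uint8, blue, green, red), "intrinsics" (3x3 intrinsics, pixels), "cam_to_world" (4x4, takes a point from camera to world coordinates); the wrist camera has in their place "T_tool_cam" (4x4, takes a point from camera to tool coordinates, whose origin is the TCP and whose axes are the flange's). Camera axes: x right, y down, z forward; pixel columns grow to the right and rows downward; lengths in m; the calibration is good to about 2 mm. A picture is of the moment at which its call begins: read the wrist's pose just before it. There is no depth.
- r.job_done(): hands the job in, once; it reports no verdict.
Trained networks look in a picture, given as the dict that the camera call returned (one of the last four; its "shot" number tells which), for a name from the list of things; names that differ only in an ending like _2 or _b are one class to them, and where a whole thing is asked for, a point or a joint stands for the part that bears it (a point fixed in the world has none). Each returns a list of dicts, best first, with "conf" (0 to 1); they miss things now and then, are a little off and sometimes report something else, mostly with a low value. They report only what shows in the picture. A call takes as long as a camera call. They do not tell look-alikes from the thing itself.
- spotter.search_frame(picture, name): "xy" ([column, row] in pixels, amid what is visible of it).
The state is a dict: "time": time; "qpos": joint angles; "joint_velocities": joint speeds; "joint_efforts": joint torques, N m; "ee_pos": TCP position; "eef_rot": TCP orientation; "ft_force": force on the tool from outside, world axes, zero at the start; "wrist_torque": the same for the moment, N m; "gripper_width": opening from 0.0 (shut) to 1.0 (fully open).
Only numpy, scipy, OpenCV 4.12 (cv2) and the standard library are available. Lean on these libraries where they do the work, as an engineer would, in place of code of your own. Each camera call takes 0.05 s, during which the arm holds its last target.

## Working session

There is one attempt and no reset: what is moved stays moved. The work goes in short steps, Python scripts to look and compute and a tool call to move; the robot and the scene stay as the last step left them, time stands still between calls to the robot, and variables do not carry over. Pictures are saved under pics/ and viewed, and the job is handed in when it is done.

Besides the shell and the picture viewer there is one more tool, called after "Call:" as name([rows], argument=value, ...), one row to a line, values as JSON. arm_command: Moves the arm, as the interface text tells. Its arguments: {"type":"object","properties":{"plan":{"type":"array"},"squeeze":{"type":"number"}},"required":["plan"]}

```bash
mkdir -p pics
python3 - <<'E'
from bench import readout, viewer, r, spotter
import cv2, numpy as np
s=readout.state(); print({k:np.round(v,3).tolist() for k,v in s.items()})
for n in ["scene","top","wrist"]:
    p=viewer.camera(n); cv2.imwrite(f"pics/{n}0.png",p["image"])
    print(n,np.round(p["intrinsics"],1).tolist(), np.round(p.get("cam_to_world",p.get("T_tool_cam")),3).tolist(), p["shot"])
E
```

```text
{'time': 0.0, 'qpos': [1.24, 0.435, 0.025, 1.574, -0.012, 1.134, -0.075], 'joint_velocities': [-0.001, -0.0, 0.001, 0.0, -0.0, 0.0, 0.0], 'joint_efforts': [0.0, -66.786, 0.985, -31.446, -0.061, 0.043, 0.0], 'ee_pos': [0.141, -0.608, 0.214], 'eef_rot': [-0.001, 0.994, 0.114, -0.0], 'ft_force': [0.308, 0.068, -0.263], 'wrist_torque': [0.011, -0.045, 0.011], 'gripper_width': 1.0}
scene [[460.1, 0.0, 279.2], [0.0, 460.1, 203.5], [0.0, 0.0, 1.0]] [[-0.871, 0.325, -0.369, 0.946], [0.491, 0.58, -0.65, 0.813], [0.003, -0.747, -0.665, 0.94], [0.0, 0.0, 0.0, 1.0]] 1
top [[396.2, 0.0, 283.1], [0.0, 396.2, 207.8], [0.0, 0.0, 1.0]] [[0.02, -0.983, 0.18, 0.303], [-0.999, -0.026, -0.032, 0.033], [0.036, -0.179, -0.983, 1.163], [0.0, 0.0, 0.0, 1.0]] 2
wrist [[309.5, 0.0, 279.8], [0.0, 309.5, 212.3], [0.0, 0.0, 1.0]] [[0.001, -0.951, -0.308, 0.085], [1.0, 0.002, -0.0, 0.001], [0.001, -0.308, 0.951, -0.169], [0.0, 0.0, 0.0, 1.0]] 3
```

View pics/scene0.png

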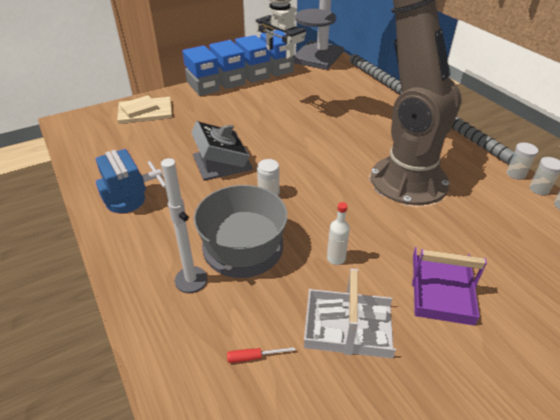

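View pics/top0.png

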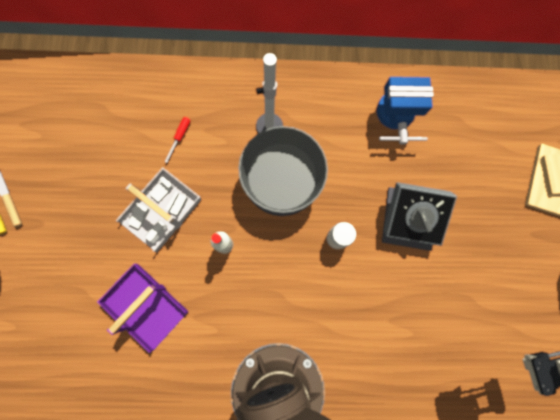

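View pics/wrist0.png

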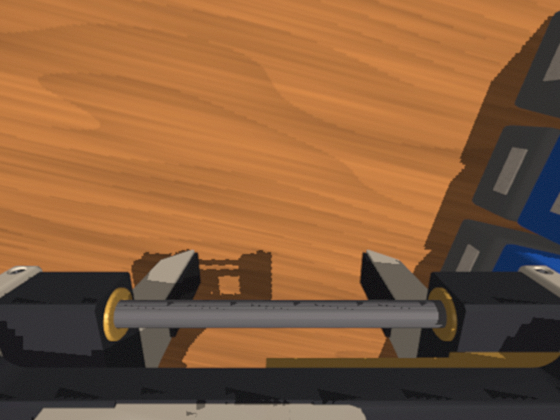

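The scene view shows the grey tray with metal parts at (350,322), the purple look-alike at (447,290), the bowl at (240,230), the post at (185,230) and the console at (222,145). The top view shows the tray at (158,210), the bowl at (283,170), the console at (420,215), the glue at (222,242), the tin at (342,237) and the screwdriver at (178,140). Next I'll run the networks and triangulate.

```bash
cat > h.py <<'E'
import numpy as np, cv2
from scipy.spatial.transform import Rotation as R
from bench import readout, viewer, r, spotter
def q2R(q): return R.from_quat([q[1],q[2],q[3],q[0]]).as_matrix()
def shot(n):
    s=readout.state(); p=viewer.camera(n)
    if n=="wrist":
        T=np.eye(4);T[:3,:3]=q2R(s["eef_rot"]);T[:3,3]=s["ee_pos"]; p["cam_to_world"]=T@np.array(p["T_tool_cam"])
    return p
def proj(p,X):
    T=np.linalg.inv(np.array(p["cam_to_world"]));X=np.atleast_2d(X);c=X@T[:3,:3].T+T[:3,3]
    K=np.array(p["intrinsics"]);u=c@K.T;return u[:,:2]/u[:,2:]
def ray(p,xy):
    K=np.array(p["intrinsics"]);T=np.array(p["cam_to_world"]);d=T[:3,:3]@np.linalg.inv(K)@[xy[0],xy[1],1.];return T[:3,3],d/np.linalg.norm(d)
def onz(p,xy,z):
    o,d=ray(p,xy);return o+d*(z-o[2])/d[2]
def tri(obs):
    A=np.zeros((3,3));b=np.zeros(3);L=[]
    for p,xy in obs:
        o,d=ray(p,xy);M=np.eye(3)-np.outer(d,d);A+=M;b+=M@o;L.append((o,M))
    X=np.linalg.solve(A,b);return X,[float(np.linalg.norm(M@(X-o))) for o,M in L]
E
python3 - <<'E'
from h import *
ps=shot("scene");pt=shot("top")
for n in ["tray_grip","tray_lip","step_block_center","angle_bracket_center","hex_stub_center","clevis_center","tumbler_mouth","console","selector_grip","mark","glue_center","tin_center","screwdriver_mid","post"]:
    a=spotter.search_frame(ps,n);b=spotter.search_frame(pt,n)
    f=lambda L:[(np.round(x["xy"],1).tolist(),round(x["conf"],2)) for x in L[:3]]
    print(n,f(a),f(b))
    for x in a[:2]:
        for y in b[:2]:
            X,e=tri([(ps,x["xy"]),(pt,y["xy"])])
            if max(e)<.02: print("    ",np.round(X,4),np.round(e,4))
cv2.imwrite("pics/trayS.png",cv2.resize(ps["image"][250:380,280:500],None,fx=3.6,fy=3.6,interpolation=cv2.INTER_CUBIC))
cv2.imwrite("pics/trayT.png",cv2.resize(pt["image"][150:270,90:250],None,fx=5,fy=5,interpolation=cv2.INTER_CUBIC))
cv2.imwrite("pics/conT.png",cv2.resize(pt["image"][160:270,360:480],None,fx=5,fy=5,interpolation=cv2.INTER_CUBIC))
cv2.imwrite("pics/conS.png",cv2.resize(ps["image"][110:185,180:260],None,fx=7,fy=7,interpolation=cv2.INTER_CUBIC))
E
```

```text
tray_grip [([349.0, 322.6], 0.91), ([446.5, 285.1], 0.59)] [([144.0, 306.8], 0.95), ([158.5, 206.1], 0.59)]
     [0.5039 0.358  0.0252] [0.0028 0.0028]
     [0.2186 0.3815 0.0122] [0.0045 0.0045]
tray_lip [([352.1, 322.9], 0.96), ([447.5, 285.1], 0.76)] [([160.5, 205.2], 0.87), ([143.7, 310.7], 0.62)]
     [0.5022 0.3573 0.0236] [0.0092 0.0092]
     [0.2093 0.3814 0.0062] [0.002 0.002]
step_block_center [([370.7, 338.8], 0.78)] [([137.3, 217.8], 0.68), ([423.5, 216.0], 0.45)]
     [0.4749 0.4153 0.0129] [0.0038 0.0038]
angle_bracket_center [([327.8, 332.9], 0.95)] [([161.8, 190.0], 0.77), ([159.6, 205.0], 0.18), ([175.4, 205.4], 0.18)]
     [0.5558 0.3533 0.0152] [0.0002 0.0002]
     [ 0.5301  0.3518 -0.0102] [0.0184 0.0184]
hex_stub_center [([369.4, 313.5], 0.55), ([270.1, 175.1], 0.44)] [([157.5, 230.8], 0.52), ([424.1, 218.9], 0.27)]
     [0.4366 0.3568 0.0115] [0.001 0.001]
clevis_center [([333.0, 307.5], 0.64)] [([175.4, 202.9], 0.89), ([422.6, 217.8], 0.63), ([159.4, 208.9], 0.58)]
     [0.5142 0.3085 0.0305] [0.0019 0.0019]
tumbler_mouth [([241.8, 228.8], 0.97)] [([285.5, 170.
[... 229 characters left out ...]
422.5, 219.1], 0.67), ([180.7, 132.2], 0.32)]
     [ 0.4744 -0.3812  0.1128] [0.001 0.001]
mark [([223.2, 138.1], 0.88)] [([424.4, 215.2], 0.96)]
     [ 0.4829 -0.3893  0.0957] [0.0055 0.0055]
glue_center [([339.2, 236.9], 0.9)] [([219.7, 243.2], 0.93)]
     [0.3989 0.1668 0.0845] [0.0015 0.0015]
tin_center [([270.8, 174.5], 0.63)] [([342.8, 233.0], 0.6)]
     [ 0.429  -0.1648  0.0766] [0.007 0.007]
screwdriver_mid [([241.5, 354.4], 0.94), ([225.1, 138.7], 0.47)] [([181.4, 129.5], 0.53)]
     [0.749  0.3068 0.0132] [0.0039 0.0039]
post [([182.7, 233.8], 0.56), ([218.8, 152.7], 0.17)] [([269.3, 90.2], 0.62)]
     [0.7822 0.0512 0.1902] [0.013 0.013]
     [0.6795 0.0518 0.3844] [0.0179 0.0179]
```

View pics/trayS.png

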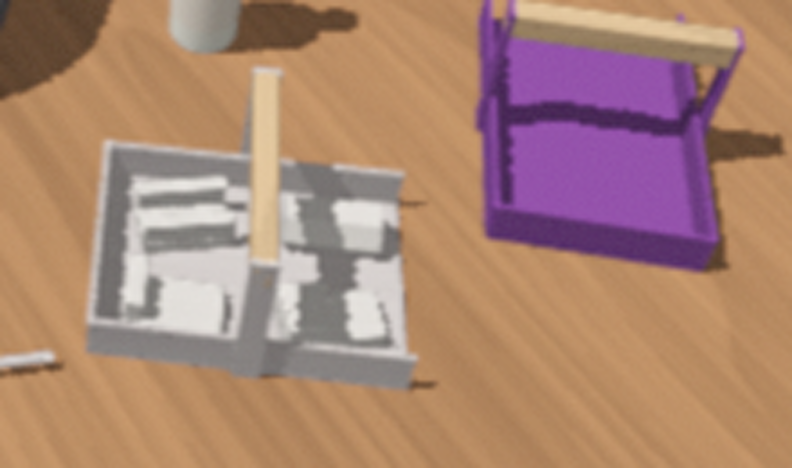

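View pics/trayT.png

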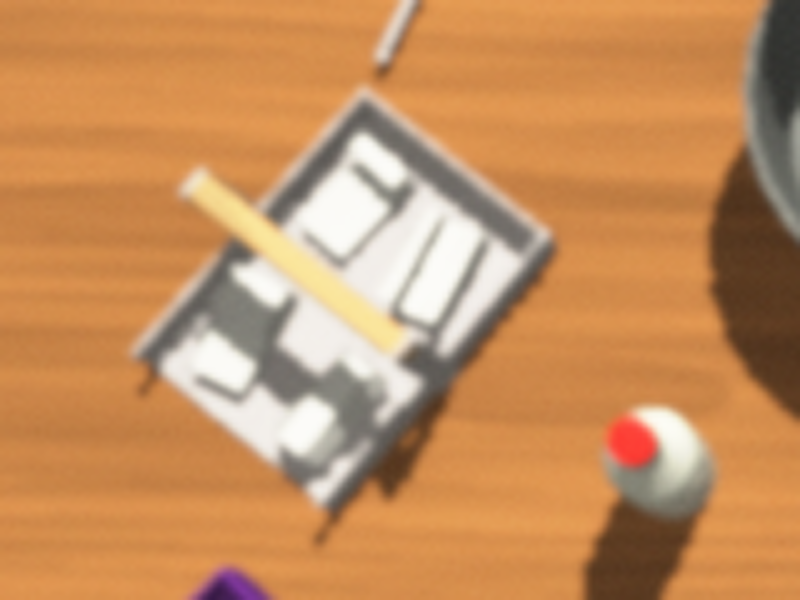

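View pics/conT.png

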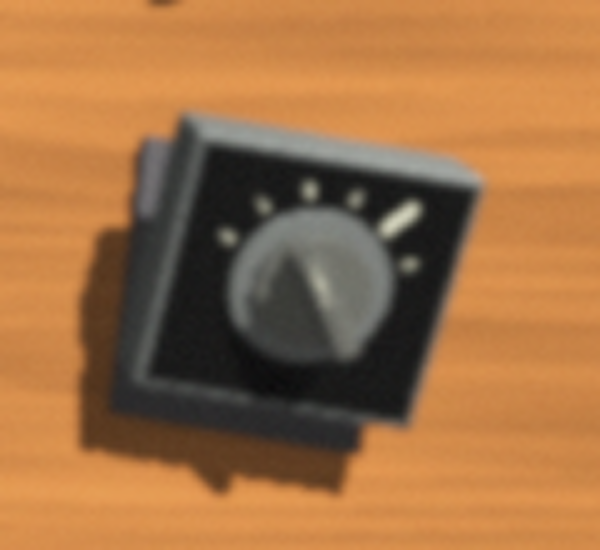

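View pics/conS.png

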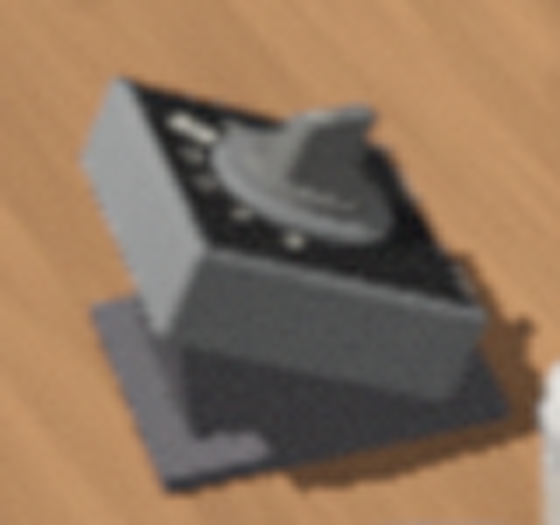

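Run:
```python
from h import *
from scipy.optimize import least_squares
ps=shot("scene");pt=shot("top")
T=lambda x,y:(x/5+90,y/5+150); S=lambda x,y:(x/3.6+280,y/3.6+250)
# tray frame: origin underside centre
obs=[(pt,T(365,92),(.1,.07,.036)),(pt,T(552,237),(.1,-.07,.036)),(pt,T(137,352),(-.1,.07,.036)),(pt,T(328,505),(-.1,-.07,.036)),
(pt,T(198,182),(0,.074,.122)),(pt,T(400,345),(0,-.074,.122)),
(ps,S(108,145),(.1,-.07,.036)),(ps,S(92,325),(.1,.07,.036)),(ps,S(403,172),(-.1,-.07,.036)),(ps,S(413,358),(-.1,.07,.036)),
(ps,S(267,70),(0,-.074,.122)),(ps,S(263,262),(0,.074,.122))]
def X(p,l): 
    c,s=np.cos(p[3]),np.sin(p[3]);return np.array([p[0]+c*l[0]-s*l[1],p[1]+s*l[0]+c*l[1],p[2]+l[2]])
f=lambda p:np.concatenate([proj(q,X(p,l))[0]-px for q,px,l in obs])
o=least_squares(f,[.5,.36,0,-.7],loss="soft_l1")
print(np.round(o.x,4),np.degrees(o.x[3]));print(np.round(f(o.x).reshape(-1,2),1).tolist())
# bowl: fit ellipse of rim by projecting
def show(p,n,cx,cy,z,rad,col):
    a=np.linspace(0,2*np.pi,100);P=proj(p,np.c_[cx+rad*np.cos(a),cy+rad*np.sin(a),0*a+z])
    cv2.polylines(n,[P.astype(int)],True,col,1)
it=pt["image"].copy();is_=ps["image"].copy()
for im,p in((it,pt),(is_,ps)):
    show(p,im,.605,0,.124,.122,(0,255,0))
cv2.imwrite("pics/b.png",np.hstack([cv2.resize(it[110:225,220:345],None,fx=3.1,fy=3.1),cv2.resize(is_[150:300,150:300],None,fx=2.376,fy=2.376)]))
```

```text
[ 0.4961  0.3529 -0.0049 -0.6384] -36.576615503809684
[[0.2, -0.3], [-0.2, -0.3], [-0.7, 1.0], [-1.3, 0.8], [-0.7, 0.2], [1.4, 1.4], [-1.1, -0.8], [-1.5, -0.7], [-0.5, 0.2], [0.3, 0.3], [-0.5, 0.0], [0.3, 1.1]]
```

View pics/b.png

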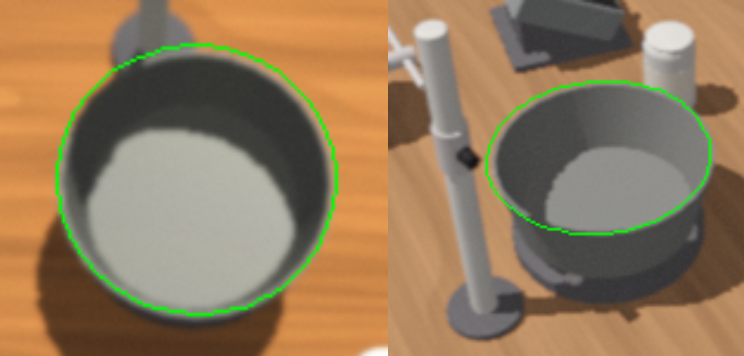

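The grey tray at scene (349,322) / top (158,206) holds four parts and has no purple, so it is the tray meant. The purple one at scene (447,285) / top (144,307) is the look-alike. The fit puts the tray at about (0.496, 0.353) with yaw −36.6°, and the bowl at (0.605, 0.003). I'll raise the tool and yaw it first.

Call:
arm_command([
  [0,0,-0.118,0,0,-0.017,0],
  [0,0,-0.118,0,0,-0.017,0],
  [0,0,-0.118,0,0,-0.017,0],
  [0,0,-0.118,0,0,-0.017,0],
  [0,0,-0.118,0,0,-0.017,0],
  [0,0,-0.118,0,0,-0.017,0],
  [0,0,-0.118,0,0,-0.017,0],
  [0,0,-0.118,0,0,-0.017,0],
], squeeze=40)

```text
time: 2.42
ee_pos: [0.141, -0.6088, 0.3521]
eef_rot: [0.0, 0.832, 0.555, -0.0]
ft_force: [0.2, -0.3, -0.1]
gripper_width: 1.0
```

```bash
cat >> h.py <<'E'
import json
def st():
    s=readout.state(); d={k:np.array(v).tolist() for k,v in s.items()}
    open("log.jsonl","a").write(json.dumps(d)+"\n")
    M=q2R(s["eef_rot"]);y=M[:,1];z=M[:,2]
    print("t %.2f"%s["time"],"pos",np.round(s["ee_pos"],4),"toolx",np.round(M[:,0],3),"tooly",np.round(y,3),"z",np.round(z,3),"q",np.round(s["qpos"],2),"F",np.round(s["ft_force"],1),"M",np.round(s["wrist_torque"],2),"w %.3f"%s["gripper_width"])
    return s,M
def to(pos,Rt):
    s=readout.state();M=q2R(s["eef_rot"])
    w=R.from_matrix(M.T@Rt).as_rotvec();d=M.T@(np.array(pos)-s["ee_pos"]);d2=Rt.T@(np.array(pos)-s["ee_pos"])
    print("rotvec",np.round(w,4),"deg",round(np.degrees(np.linalg.norm(w)),2),"shift before turn",np.round(d,4),"after turn",np.round(d2,4))
E
python3 -c "from h import *;st()"
```

```text
t 2.42 pos [ 0.141  -0.6088  0.3521] toolx [ 0.383  0.924 -0.   ] tooly [ 0.924 -0.383 -0.   ] z [-0. -0. -1.] q [ 1.36  0.37 -0.16  1.33  0.06  1.44  0.81] F [ 0.2 -0.3 -0.1] M [-0.07 -0.    0.03] w 1.000
```

Call:
arm_command([
  [0,0,-0.118,0,0,0,0],
  [0,0,-0.118,0,0,0,0],
  [0,0,-0.118,0,0,0,0],
  [0,0,-0.118,0,0,0,0],
  [0,0,-0.118,0,0,0,0],
  [0,0,-0.118,0,0,0,0],
  [0,0,-0.118,0,0,0,0],
  [0,0,-0.118,0,0,0,0],
])

```text
time: 3.08
ee_pos: [0.141, -0.6089, 0.3513]
eef_rot: [-0.0, 0.488, 0.873, -0.0]
ft_force: [1.0, 0.4, 0.1]
gripper_width: 0.998
```

Call:
arm_command([
  [0,0,-0.061,-0.0116,0.0357,0,0],
  [0,0,-0.061,-0.0116,0.0357,0,0],
  [0,0,-0.061,-0.0116,0.0357,0,0],
  [0,0,-0.061,-0.0116,0.0357,0,0],
  [0,0,-0.061,-0.0116,0.0357,0,0],
  [0,0,-0.061,-0.0116,0.0357,0,0],
  [0,0,-0.061,-0.0116,0.0357,0,0],
  [0,0,-0.061,-0.0116,0.0357,0,0],
])

```text
time: 3.75
ee_pos: [0.411, -0.4802, 0.3511]
eef_rot: [0.0, 0.264, 0.964, -0.0]
ft_force: [-0.0, -1.6, -0.4]
gripper_width: 1.0
```

```bash
python3 -c "from h import *;st()"
```

```text
t 3.75 pos [ 0.411  -0.4802  0.3511] toolx [-0.86  0.51 -0.  ] tooly [ 0.51  0.86 -0.  ] z [ 0. -0. -1.] q [ 1.1   0.43 -0.51  1.29  0.21  1.47  1.65] F [-0.  -1.6 -0.4] M [-0.03 -0.12 -0.01] w 1.000
```

Run:
```python
from h import *
import pickle
s,M=st();p=shot("wrist");cv2.imwrite("pics/w1.png",p["image"]);pickle.dump({"s":s,"p":p},open("w1.pkl","wb"))
```

```text
t 3.75 pos [ 0.411  -0.4802  0.3511] toolx [-0.86  0.51 -0.  ] tooly [ 0.51  0.86 -0.  ] z [ 0. -0. -1.] q [ 1.1   0.43 -0.51  1.29  0.21  1.47  1.65] F [-0.  -1.6 -0.4] M [-0.03 -0.12 -0.01] w 1.000
```

View pics/w1.png

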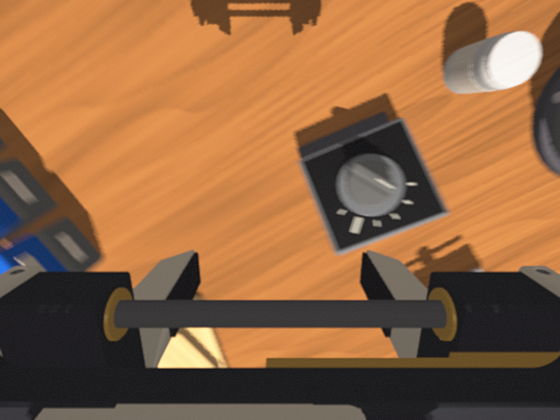

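The wrist view shows the console panel, the knob at (370,185) and the long mark at (357,226). I'll carry on with the arc.

Call:
arm_command([
  [0,0,-0.061,-0.0116,0.0357,0,0],
  [0,0,-0.061,-0.0116,0.0357,0,0],
  [0,0,-0.061,-0.0116,0.0357,0,0],
  [0,0,-0.061,-0.0116,0.0357,0,0],
  [0,0,-0.061,-0.0116,0.0357,0,0],
  [0,0,-0.061,-0.0116,0.0357,0,0],
  [0,0,-0.061,-0.0116,0.0357,0,0],
  [0,0,-0.061,-0.0116,0.0357,0,0],
])

```text
time: 4.47
ee_pos: [0.5876, -0.2411, 0.3511]
eef_rot: [-0.0, 0.024, 1.0, -0.0]
ft_force: [-0.1, -0.3, 0.4]
gripper_width: 0.998
```

Call:
arm_command([
  [0,0,-0.061,-0.0116,0.0357,0,0],
  [0,0,-0.061,-0.0116,0.0357,0,0],
  [0,0,-0.061,-0.0116,0.0357,0,0],
  [0,0,-0.061,-0.0116,0.0357,0,0],
  [0,0,-0.061,-0.0116,0.0357,0,0],
  [0,0,-0.061,-0.0116,0.0357,0,0],
  [0,0,-0.061,-0.0116,0.0357,0,0],
  [0,0,-0.061,-0.0116,0.0357,0,0],
])

```text
time: 5.13
ee_pos: [0.6316, 0.0531, 0.3511]
eef_rot: [0.0, -0.218, 0.976, -0.0]
ft_force: [0.8, 0.8, -0.3]
gripper_width: 0.996
```

Run:
```python
from h import *
import pickle
s,M=st();p=shot("wrist");cv2.imwrite("pics/w2.png",p["image"]);pickle.dump({"s":s,"p":p},open("w2.pkl","wb"))
```

```text
t 5.13 pos [0.6316 0.0531 0.3511] toolx [-0.905 -0.426 -0.   ] tooly [-0.426  0.905 -0.   ] z [ 0. -0. -1.] q [ 0.32  0.5  -0.81  1.27  0.35  1.52  1.56] F [ 0.8  0.8 -0.3] M [ 0.16 -0.19  0.05] w 0.996
```

View pics/w2.png

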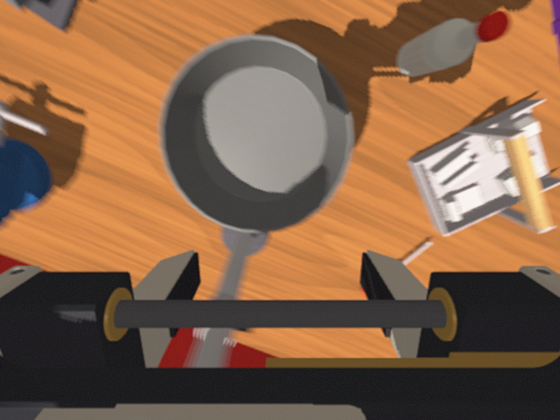

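Call:
arm_command([
  [0,0,-0.0615,-0.0105,0.04,0,0],
  [0,0,-0.0615,-0.0105,0.04,0,0],
  [0,0,-0.0615,-0.0105,0.04,0,0],
  [0,0,-0.0615,-0.0105,0.04,0,0],
  [0,0,-0.0615,-0.0105,0.04,0,0],
  [0,0,-0.0615,-0.0105,0.04,0,0],
  [0,0,-0.0615,-0.0105,0.04,0,0],
  [0,0,-0.0615,-0.0105,0.04,0,0],
])

```text
time: 5.85
ee_pos: [0.5043, 0.355, 0.3511]
eef_rot: [0.0, -0.449, 0.893, -0.0]
ft_force: [-0.3, 0.3, 0.4]
gripper_width: 1.001
```

Run:
```python
from h import *
import pickle
s,M=st();p=shot("wrist");cv2.imwrite("pics/w3.png",p["image"]);pickle.dump({"s":s,"p":p},open("w3.pkl","wb"))
```

```text
t 5.85 pos [0.5043 0.355  0.3511] toolx [-0.596 -0.803 -0.   ] tooly [-0.803  0.596 -0.   ] z [ 0. -0. -1.] q [-0.12  0.51 -0.96  1.31  0.41  1.52  1.47] F [-0.3  0.3  0.4] M [ 0.17 -0.14 -0.06] w 1.001
```

View pics/w3.png

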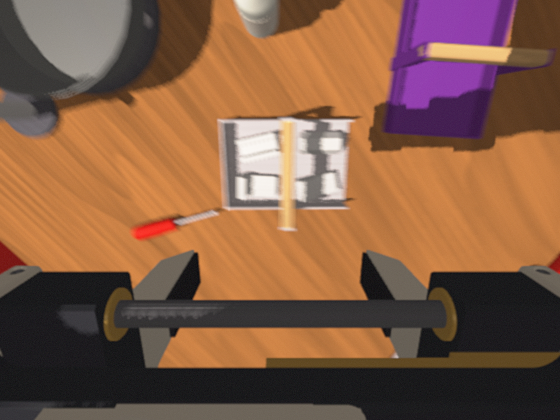

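Run:
```python
import cv2
im=cv2.imread("pics/w3.png")[100:245,200:370]
cv2.imwrite("pics/w3c.png",cv2.resize(im,None,fx=4,fy=4,interpolation=cv2.INTER_CUBIC))
```

```text
(no output)
```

View pics/w3c.png

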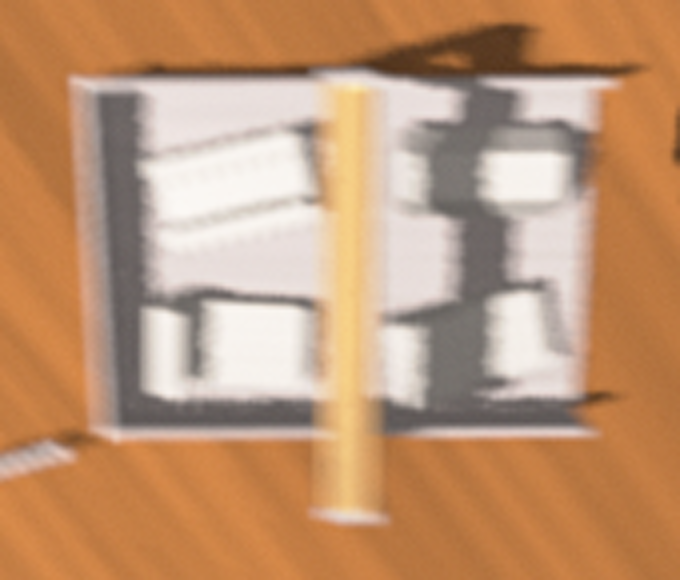

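The frame is motion-blurred because the arm was still settling, so I'll retake it at rest.

Run:
```python
from h import *
import pickle
s,M=st();p=shot("wrist");pickle.dump({"s":s,"p":p},open("w4.pkl","wb"))
cv2.imwrite("pics/w4c.png",cv2.resize(p["image"][100:245,200:370],None,fx=4,fy=4,interpolation=cv2.INTER_CUBIC))
```

```text
t 5.90 pos [0.4964 0.363  0.3518] toolx [-0.583 -0.812 -0.002] tooly [-0.812  0.583  0.005] z [-0.003  0.005 -1.   ] q [-0.13  0.5  -0.97  1.32  0.4   1.52  1.47] F [-6.6  4.   0.3] M [ 0.33  0.34 -0.02] w 0.998
```

View pics/w4c.png

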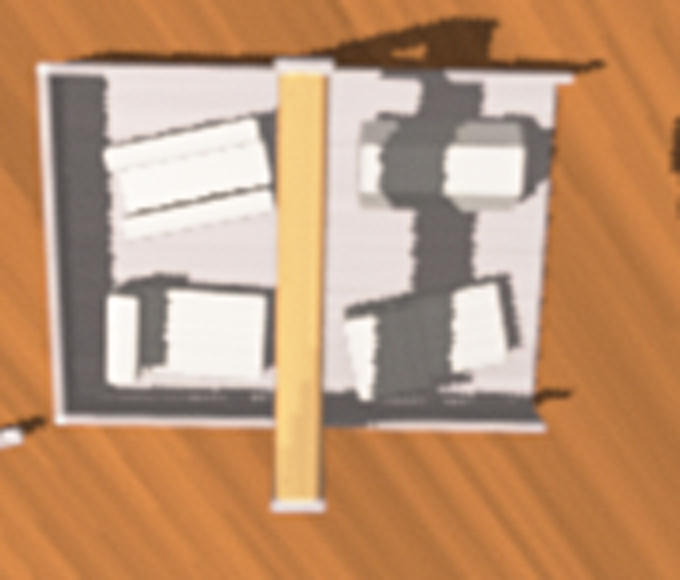

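```bash
cat > tray.py <<'E'
from h import *
from scipy.optimize import least_squares
def X(p,l):
    c,s=np.cos(p[3]),np.sin(p[3]);return np.array([p[0]+c*l[0]-s*l[1],p[1]+s*l[0]+c*l[1],p[2]+l[2]])
def fit(obs,x0=[.5,.36,0,-.64]):
    f=lambda p:np.concatenate([proj(q,X(p,l))[0]-px for q,px,l in obs])
    o=least_squares(f,x0,loss="soft_l1")
    print("tray",np.round(o.x,4),"yaw deg",round(np.degrees(o.x[3]),2),"res",np.round(f(o.x).reshape(-1,2),1).tolist());return o.x
E
python3 - <<'E'
from tray import *
import pickle
p=pickle.load(open("w4.pkl","rb"))["p"]
W=lambda x,y:(x/4+200-.4,y/4+100-.4)
ow=[(p,W(42,67),(.1,-.07,.036)),(p,W(60,420),(.1,.07,.036)),(p,W(572,77),(-.1,-.07,.036)),(p,W(545,428),(-.1,.07,.036)),(p,W(303,68),(0,-.074,.122)),(p,W(298,505),(0,.074,.122))]
a=fit(ow)
ps=shot("scene");pt=shot("top")
T=lambda x,y:(x/5+90-.4,y/5+150-.4); S=lambda x,y:(x/3.6+280-.4,y/3.6+250-.4)
o2=[(pt,T(365,92),(.1,.07,.036)),(pt,T(552,237),(.1,-.07,.036)),(pt,T(137,352),(-.1,.07,.036)),(pt,T(328,505),(-.1,-.07,.036)),
(pt,T(198,182),(0,.074,.122)),(pt,T(400,345),(0,-.074,.122)),
(ps,S(108,145),(.1,-.07,.036)),(ps,S(92,325),(.1,.07,.036)),(ps,S(403,172),(-.1,-.07,.036)),(ps,S(413,358),(-.1,.07,.036)),
(ps,S(267,70),(0,-.074,.122)),(ps,S(263,262),(0,.074,.122))]
fit(o2);c=fit(ow+o2)
c0,s0=np.cos(c[3]),np.sin(c[3])
Rt=np.array([[-s0*1,-c0,0],[c0,-s0,0],[0,0,-1.]]); Rt[:,0]=np.cross(Rt[:,1],Rt[:,2])
st();to([c[0],c[1],.3],Rt)
# post
print("post foot top", onz(pt,(269,124.5),0), "scene",onz(ps,(150+(484-388)/2.376,150+307/2.376),0))
print("post top", onz(pt,(269.5,60),.38), "scene",onz(ps,(150+(432-388)/2.376,150+30/2.376),.38))
E
```

```text
tray [ 0.499   0.3558 -0.0068 -0.6387] yaw deg -36.6 res [[0.1, 0.0], [0.1, 0.2], [-0.7, -0.0], [-0.7, 0.1], [0.5, -0.9], [0.3, 0.5]]
tray [ 0.4972  0.353  -0.0027 -0.6375] yaw deg -36.52 res [[0.4, -0.5], [0.1, -0.5], [-0.6, 1.0], [-1.1, 0.7], [-0.6, 0.1], [1.6, 1.3], [-1.1, -0.7], [-1.4, -0.6], [-0.3, 0.2], [0.5, 0.4], [-0.3, -0.0], [0.5, 1.1]]
tray [ 0.4981  0.3544 -0.0021 -0.6387] yaw deg -36.59 res [[-0.6, -1.0], [-0.6, 0.1], [-0.1, -1.1], [-0.2, -0.1], [0.5, -2.3], [0.3, 0.6], [-0.1, -0.8], [-0.4, -0.8], [-1.1, 0.6], [-1.7, 0.4], [-1.2, -0.3], [1.0, 0.9], [-1.0, -0.3], [-1.5, -0.1], [-0.2, 0.7], [0.6, 1.0], [-0.2, 0.4], [0.5, 1.7]]
t 6.05 pos [0.5042 0.3547 0.3514] toolx [-0.596 -0.803 -0.   ] tooly [-0.803  0.596 -0.   ] z [ 0. -0. -1.] q [-0.12  0.5  -0.96  1.31  0.41  1.52  1.47] F [ 0.6 -2.5  0.4] M [ 0.08 -0.12  0.01] w 0.994
rotvec [-0.0003  0.0001  0.    ] deg 0.02 shift before turn [0.0039 0.0047 0.0514] after turn [0.0039 0.0047 0.0514]
post foot top [0.77643112 0.04423294 0.        ] scene [7.70834981e-01 3.89344579e-02 1.11022302e-16]
post top [0.76828058 0.04336132 0.38      ] scene [0.77055393 0.04679495 0.38      ]
```

The separate and joint fits agree to 3 mm: tray (0.498, 0.355), yaw −36.6°, z ≈ 0. So the bar centre is at about 0.11, which matches the text. Post at (0.772, 0.043). Next I'll descend onto the bar.

Call:
arm_command([
  [0,0,0,0.004,0.005,0.02,0],
  [0,0,0,0,0,0.035,0],
  [0,0,0,0,0,0.035,0],
  [0,0,0,0,0,0.035,0],
  [0,0,0,0,0,0.035,0],
  [0,0,0,0,0,0.035,0],
  [0,0,0,0,0,0.03,0],
  [0,0,0,0,0,0.025,0],
], squeeze=60)

```text
time: 6.72
ee_pos: [0.4998, 0.3506, 0.0984]
eef_rot: [-0.001, -0.447, 0.895, -0.001]
ft_force: [0.4, 0.1, 0.5]
gripper_width: 1.002
```

Call:
arm_command([
  [0,0,0,0,0,0,0],
  [0,0,0,0,0,0,0.3],
  [0,0,0,0,0,0,0.6],
  [0,0,0,0,0,0,1],
  [0,0,0,0,0,0,1],
  [0,0,0,0,0,0,1],
  [0,0,0,0,0,0,1],
  [0,0,0,0,0,0,1],
])

```text
time: 7.38
ee_pos: [0.4987, 0.3538, 0.1017]
eef_rot: [0.0, -0.448, 0.894, -0.0]
ft_force: [0.1, -0.1, 0.2]
gripper_width: 0.544
```

Run:
```python
from h import *
import pickle
s,M=st();p=shot("wrist");cv2.imwrite("pics/w5.png",p["image"])
```

```text
t 7.38 pos [0.4987 0.3538 0.1017] toolx [-0.598 -0.802 -0.001] tooly [-0.802  0.598 -0.   ] z [ 0.001  0.    -1.   ] q [-0.15  0.68 -0.86  1.69  0.59  1.05  1.3 ] F [ 0.1 -0.1  0.2] M [ 0.15 -0.06 -0.02] w 0.544
```

View pics/w5.png

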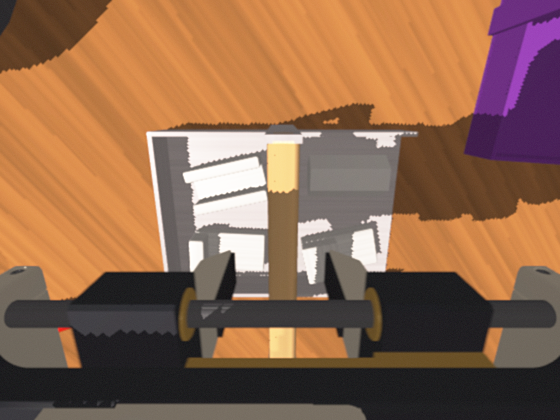

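The jaws are closing centred on the bar, which runs down column 283. I'll finish the closing.

Call:
arm_command([
  [0,0,0,0,0,0,1],
  [0,0,0,0,0,0,1],
  [0,0,0,0,0,0,1],
  [0,0,0,0,0,0,1],
  [0,0,0,0,0,0,1],
  [0,0,0,0,0,0,1],
  [0,0,0,0,0,0,1],
])

```text
time: 8.02
ee_pos: [0.4982, 0.3539, 0.1012]
eef_rot: [-0.0, -0.449, 0.894, 0.0]
ft_force: [-2.0, 1.2, -0.5]
gripper_width: 0.165
```

```bash
python3 -c "from h import *;st()"
```

```text
t 8.02 pos [0.4982 0.3539 0.1012] toolx [-0.597 -0.802  0.   ] tooly [-0.802  0.597  0.   ] z [-0.  0. -1.] q [-0.15  0.68 -0.86  1.69  0.58  1.05  1.3 ] F [-2.   1.2 -0.5] M [ 0.45  0.25 -0.01] w 0.165
```

Call:
arm_command([
  [0,0,0,0,0,0,1],
  [0,0,0,0,0,0,1],
  [0,0,0,0,0,-0.01,1],
  [0,0,0,0,0,-0.02,1],
  [0,0,0,0,0,-0.03,1],
  [0,0,0,0,0,-0.03,1],
  [0,0,0,0,0,-0.03,1],
  [0,0,0,0,0,-0.03,1],
])

```text
time: 8.68
ee_pos: [0.4983, 0.3524, 0.2524]
eef_rot: [-0.001, -0.448, 0.894, -0.001]
ft_force: [0.6, 0.4, -7.3]
gripper_width: 0.162
```

```bash
cat > kin.py <<'E'
from h import *
from scipy.optimize import least_squares
import itertools
def FK(q,P,sg):
    # P: base z, L1, a1, L2, a2, L3, yaw0, tool yaw, bx,by, a3
    h,L1,a1,L2,a2,L3,y0,ty,a0,a3,ls=P
    rz=lambda a:R.from_euler('z',a).as_matrix(); ry=lambda a:R.from_euler('y',a).as_matrix()
    M=rz(sg[0]*q[0]+y0);p=np.array([0,0,h])+M@[a0,0,0]
    M=M@ry(sg[1]*q[1]);M=M@rz(sg[2]*q[2]);p=p+M@[a1,ls,L1]
    M=M@ry(sg[3]*q[3]);p=p+M@[-a1,0,0];M=M@rz(sg[4]*q[4]);p=p+M@[a2,0,L2]
    M=M@ry(sg[5]*q[5]);M=M@rz(sg[6]*q[6]+ty);p=p+M@[a3,0,L3]
    return p,M
def data():
    D=[json.loads(l) for l in open("log.jsonl")]
    return [(np.array(d["qpos"]),np.array(d["ee_pos"]),q2R(d["eef_rot"])) for d in D if np.abs(d["joint_velocities"]).max()<.6]
def fitkin():
    D=data();best=None
    for s in itertools.product([-1,1],repeat=4):
        sg=[s[0],1,s[1],1,s[2],1,s[3]]
        for ty in (np.pi/2,-np.pi/2):
            def f(P):
                o=[]
                for q,p,M in D:
                    a,B=FK(q,P,sg);o+=list((a-p)*5);o+=list(R.from_matrix(B.T@M).as_rotvec())
                return np.array(o+list(.003*(np.array(P)-[.33,.4,0,.4,0,.25,0,ty,0,0,0])))
            o=least_squares(f,[.33,.4,0,.4,0,.25,0,ty,0,0,0])
            if best is None or o.cost<best[0]: best=(o.cost,sg,o.x,f(o.x))
    return best
if __name__=="__main__":
    b=fitkin();print(b[0],b[1],np.round(b[2],4));print(len(data()),np.abs(b[3][:-11].reshape(-1,6)).max(0))
    json.dump([b[1],b[2].tolist()],open("kin.json","w"))
E
python3 -c "from h import *;st()"; python3 kin.py
```

```text
t 8.68 pos [0.4983 0.3524 0.2524] toolx [-0.598 -0.802  0.002] tooly [-0.802  0.598 -0.   ] z [-0.001 -0.002 -1.   ] q [-0.11  0.55 -0.94  1.5   0.45  1.32  1.41] F [ 0.6  0.4 -7.3] M [ 0.25 -0.23 -0.03] w 0.162
8.754689848834487e-06 [-1, 1, -1, 1, -1, 1, -1] [ 0.787  -0.0535  0.4299  0.3062  0.2748  0.3161  0.2312  1.802   0.3528
  0.4538 -0.1478]
6 [8.71984796e-04 3.84076239e-04 1.06014285e-03 3.33427791e-04
 1.20517777e-03 2.42531552e-06]
```

```bash
cat > kin2.py <<'E'
from kin import *
sg=[-1,1,-1,1,-1,1,-1]
D=[json.loads(l) for l in open("log.jsonl")]
D=[(np.array(d["qpos"]),np.array(d["ee_pos"]),q2R(d["eef_rot"])) for d in D]
ty=None
def full(v,m):
    P=np.zeros(11);P[m]=v;return P
x0=np.array([.33,.4,0,.4,0,.25,0,1.57,0,0,0])
for m in ([0,1,3,5,7],[0,1,3,5,6,7],[0,1,2,3,5,7],[0,1,3,5,7,9],[0,1,2,3,4,5,7],[0,1,2,3,4,5,6,7,8,10]):
  for t in(1.57,-1.57):
    x0[7]=t
    f=lambda v:np.concatenate([np.r_[(FK(q,full(v,m),sg)[0]-p)*5,R.from_matrix(FK(q,full(v,m),sg)[1].T@M).as_rotvec()] for q,p,M in D])
    o=least_squares(f,x0[m],loss="soft_l1",f_scale=.01)
    print(m,o.cost,np.round(o.x,3))
E
python3 kin2.py
```

```text
[0, 1, 3, 5, 7] 0.01258444087693921 [0.275 0.655 0.369 0.482 1.571]
[0, 1, 3, 5, 7] 0.012584440876939175 [0.275 0.655 0.369 0.482 1.571]
[0, 1, 3, 5, 6, 7] 0.001699550043584644 [ 0.477  0.533  0.427  0.572 -0.085  1.485]
[0, 1, 3, 5, 6, 7] 0.0016995500435845765 [ 0.477  0.533  0.427  0.572 -0.085  1.485]
[0, 1, 2, 3, 5, 7] 0.009827153762012712 [-0.701  0.691 -0.057  0.42  -0.501  1.571]
[0, 1, 2, 3, 5, 7] 0.009827153762011933 [-0.701  0.691 -0.057  0.42  -0.501  1.571]
[0, 1, 3, 5, 7, 9] 0.010448667297563986 [0.297 0.666 0.407 0.51  1.57  0.042]
[0, 1, 3, 5, 7, 9] 0.010448667297555952 [0.297 0.666 0.407 0.51  1.57  0.042]
[0, 1, 2, 3, 4, 5, 7] 0.008022759049083714 [ 0.105  0.736 -0.104  0.447 -0.059  0.371  1.571]
[0, 1, 2, 3, 4, 5, 7] 0.008022759049083823 [ 0.105  0.736 -0.104  0.447 -0.059  0.371  1.571]
[0, 1, 2, 3, 4, 5, 6, 7, 8, 10] 0.00125001830645156 [ 0.499  0.572 -0.024  0.44  -0.017  0.627 -0.074  1.497 -0.006 -0.005]
[0, 1, 2, 3, 4, 5, 6, 7, 8, 10] 0.0012500183064516148 [ 0.499  0.572 -0.024  0.44  -0.017  0.627 -0.074  1.497 -0.006 -0.005]
```

Lifted cleanly: about 7.3 N, which is the tray plus four parts. I'll pour along heading −20°, clear of the post and with the back edge kept above the glue bottle. Next I'll rise and yaw.

Call:
arm_command([
  [0,0,0.04,0,0,-0.01,1],
  [0,0,0.08,0,0,-0.015,1],
  [0,0,0.11,0,0,-0.015,1],
  [0,0,0.12,0,0,-0.015,1],
  [0,0,0.12,0,0,-0.015,1],
  [0,0,0.12,0,0,-0.015,1],
  [0,0,0.12,0,0,-0.01,1],
  [0,0,0.12,0,0,0,1],
])

```text
time: 9.35
ee_pos: [0.4987, 0.3536, 0.3486]
eef_rot: [0.001, -0.047, 0.999, 0.0]
ft_force: [1.0, 0.7, -8.1]
gripper_width: 0.164
```

Call:
arm_command([
  [0,0,0.12,0,0,0,1],
  [0,0,0.12,0,0,0,1],
  [0,0,0.12,0,0,0,1],
  [0,0,0.12,0,0,0,1],
  [0,0,0.12,0,0,0,1],
  [0,0,0.12,0,0,0,1],
  [0,0,0.12,0,0,0,1],
  [0,0,0.12,0,0,0,1],
])

```text
time: 10.02
ee_pos: [0.4981, 0.3528, 0.3459]
eef_rot: [-0.0, 0.419, 0.908, -0.001]
ft_force: [-0.9, 0.8, -7.5]
gripper_width: 0.163
```

Call:
arm_command([
  [0,0,0.12,0,0,0,1],
  [0,0,0.12,0,0,0,1],
  [0,0,0.12,0,0,0,1],
  [0,0,0.12,0,0,0,1],
  [0,0,0.12,0,0,0,1],
  [0,0,0.12,0,0,0,1],
  [0,0,0.12,0,0,0,1],
  [0,0,0.08,0,0,0,1],
])

```text
time: 10.68
ee_pos: [0.498, 0.3529, 0.3458]
eef_rot: [0.0, 0.779, 0.627, -0.001]
ft_force: [-0.6, -0.2, -7.0]
gripper_width: 0.165
```

```bash
cat > pour.py <<'E'
from h import *
BC=np.array([.605,.003])
def pose(psi,th,lipback,gz):
    """TCP pose for tray pouring along heading psi (deg), tilt th (deg), lip 'lipback' m before bowl centre, bar centre height gz"""
    a=np.radians(psi);t=np.radians(th);u=np.array([np.cos(a),np.sin(a),0]);Z=np.array([0,0,1.])
    z=-np.sin(t)*u-np.cos(t)*Z;y=np.cos(t)*u-np.sin(t)*Z;x=np.cross(y,z)
    lu=.1*np.cos(t)-.106*np.sin(t); g=np.r_[BC,0]+u*(-lipback-lu)+Z*gz
    return g+z*.009,np.c_[x,y,z],gz-(.1*np.sin(t)+.106*np.cos(t)),gz+(.1*np.sin(t)-.11*np.cos(t))
E
python3 - <<'E'
from pour import *
st()
p,M,l,b=pose(-20,0,.045,.33);print(p,l,b);to(p,M)
E
```

```text
t 10.68 pos [0.498  0.3529 0.3458] toolx [ 0.214  0.977 -0.002] tooly [ 0.977 -0.214 -0.001] z [-0.001 -0.002 -1.   ] q [-0.45  0.37 -0.38  1.37  0.14  1.43 -1.04] F [-0.6 -0.2 -7. ] M [-0.01 -0.15  0.  ] w 0.165
[0.46874457 0.05259292 0.321     ] 0.22400000000000003 0.22000000000000003
rotvec [-0.0009  0.0018  0.1336] deg 7.66 shift before turn [-0.2995  0.0356  0.0253] after turn [-0.2922  0.0752  0.0248]
```

Call:
arm_command([
  [0,0,0,-0.015,0.002,0,1],
  [0,0,0,-0.03,0.004,0,1],
  [0,0,0,-0.04,0.005,0,1],
  [0,0,0,-0.04,0.005,0,1],
  [0,0,0,-0.04,0.005,0,1],
  [0,0,0,-0.04,0.005,0,1],
  [0,0,0,-0.04,0.005,0,1],
  [0,0,0,-0.03,0.003,0,1],
])

```text
time: 11.35
ee_pos: [0.4733, 0.073, 0.3461]
eef_rot: [0.0, 0.778, 0.629, -0.001]
ft_force: [0.7, -1.8, -7.0]
gripper_width: 0.165
```

Call:
arm_command([
  [0,0,0,-0.02,0.002,0,1],
  [0,0,0.04,-0.005,0,0.01,1],
  [0,0,0.05,0,0,0.01,1],
  [0,0,0.044,0,0,0.005,1],
])

```text
time: 11.68
ee_pos: [0.4701, 0.0512, 0.3202]
eef_rot: [-0.0, 0.818, 0.575, -0.001]
ft_force: [-0.4, 0.0, -6.7]
gripper_width: 0.166
```

```bash
python3 - <<'E'
from pour import *
s,M=st();p=shot("wrist");cv2.imwrite("pics/w6.png",p["image"]);p=shot("scene");cv2.imwrite("pics/s6.png",p["image"])
E
python3 kin2.py | tail -2
```

```text
t 11.68 pos [0.4701 0.0512 0.3202] toolx [ 0.34   0.941 -0.001] tooly [ 0.941 -0.34  -0.002] z [-0.002 -0.001 -1.   ] q [-0.    0.13 -0.25  1.74  0.03  1.28 -0.6 ] F [-0.4  0.  -6.7] M [ 0.02  0.05 -0.  ] w 0.166
[0, 1, 2, 3, 4, 5, 6, 7, 8, 10] 0.002238988357997339 [ 0.264  0.53  -0.011  0.427 -0.011  0.353 -0.049  1.521  0.01  -0.022]
[0, 1, 2, 3, 4, 5, 6, 7, 8, 10] 0.0022389883580014053 [ 0.264  0.53  -0.011  0.427 -0.011  0.353 -0.049  1.521  0.01  -0.022]
```

View pics/w6.png

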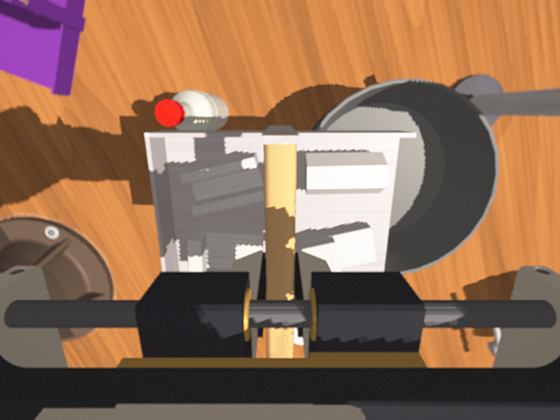

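View pics/s6.png

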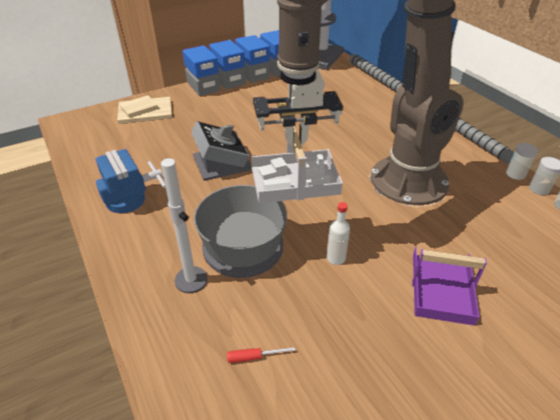

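Parts are all still on the tray, with the lip over the bowl's near side. Next I'll work out the tilt increments.

Run:
```python
from pour import *
seq=[(0,.33),(5,.32),(10,.308),(15,.298),(20,.29),(25,.288),(30,.288),(35,.289),(40,.290),(45,.291)]
a=[pose(-20,t,.045,g) for t,g in seq]
to(a[0][0],a[0][1])
for i in range(len(a)-1):
    (p,M,_,_),(p2,M2,l,b)=a[i],a[i+1]
    print(seq[i+1],"w",np.round(R.from_matrix(M.T@M2).as_rotvec(),4),"before",np.round(M.T@(p2-p),4),"after",np.round(M2.T@(p2-p),4),"lip z %.3f back %.3f"%(l,b))
```

```text
rotvec [-0.0025  0.0016  0.0056] deg 0.36 shift before turn [ 0.0001 -0.0014 -0.0007] after turn [ 0.0001 -0.0014 -0.0007]
(5, 0.32) w [ 0.0873  0.     -0.    ] before [0.     0.0088 0.01  ] after [0.     0.0097 0.0092] lip z 0.206 back 0.219
(10, 0.308) w [0.0873 0.     0.    ] before [-0.      0.0105  0.011 ] after [-0.      0.0114  0.0101] lip z 0.186 back 0.217
(15, 0.298) w [ 0.0873 -0.     -0.    ] before [-0.      0.0117  0.0079] after [-0.      0.0123  0.0069] lip z 0.170 back 0.218
(20, 0.29) w [0.0873 0.     0.    ] before [-0.      0.0123  0.0047] after [-0.      0.0127  0.0036] lip z 0.156 back 0.221
(25, 0.288) w [ 0.0873 -0.     -0.    ] before [ 0.      0.0111 -0.0022] after [ 0.      0.0108 -0.0032] lip z 0.150 back 0.231
(30, 0.288) w [0.0873 0.     0.    ] before [ 0.      0.0103 -0.0052] after [ 0.      0.0098 -0.0061] lip z 0.146 back 0.243
(35, 0.289) w [ 0.0873  0.     -0.    ] before [ 0.      0.0095 -0.0071] after [ 0.      0.0089 -0.0079] lip z 0.145 back 0.256
(40, 0.29) w [0.0873 0.     0.    ] before [-0.      0.009  -0.0081] after [-0.      0.0083 -0.0089] lip z 0.145 back 0.270
(45, 0.291) w [ 0.0873 -0.      0.    ] before [-0.      0.0083 -0.009 ] after [-0.      0.0075 -0.0097] lip z 0.145 back 0.284
```

Call:
arm_command([
  [0.044,0,0,0,0.0046,0.005,1],
  [0.044,0,0,0,0.0046,0.005,1],
  [0.044,0,0,0,0.0055,0.005,1],
  [0.044,0,0,0,0.0055,0.005,1],
  [0.044,0,0,0,0.006,0.004,1],
  [0.044,0,0,0,0.006,0.0035,1],
  [0.044,0,0,0,0.006,0.002,1],
  [0.044,0,0,0,0.006,0.002,1],
])

```text
time: 12.45
ee_pos: [0.5094, 0.0391, 0.2833]
eef_rot: [-0.144, 0.804, 0.568, -0.101]
ft_force: [0.7, -0.0, -6.3]
gripper_width: 0.166
```

Run:
```python
from pour import *
s,M=st();a=pose(-20,20,.045,.29);to(a[0],a[1]);p=shot("scene");cv2.imwrite("pics/s7.png",cv2.resize(p["image"][80:280,160:380],None,fx=3,fy=3))
```

```text
t 12.45 pos [0.5094 0.0391 0.2833] toolx [0.334 0.943 0.001] tooly [ 0.885 -0.313 -0.345] z [-0.325  0.116 -0.938] q [ 0.06  0.43 -0.2   1.47 -0.08  1.56 -0.47] F [ 0.7 -0.  -6.3] M [-0.39 -1.27  0.  ] w 0.166
rotvec [-0.0036  0.0018  0.0085] deg 0.54 shift before turn [-0.0012 -0.0028  0.0029] after turn [-0.0012 -0.0028  0.0029]
```

View pics/s7.png

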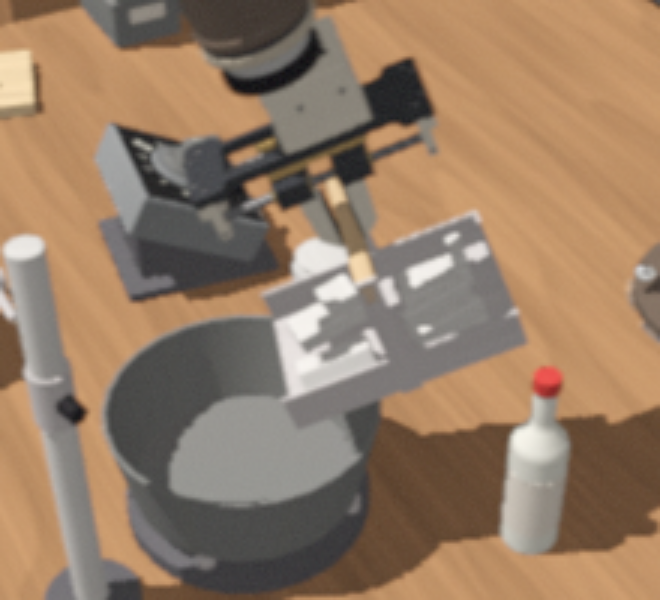

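At 20° of tilt the lip is inside the bowl's near edge, the glue is clear and the parts are still on the tray. I'll continue to 40°.

Call:
arm_command([
  [0.044,0,0,0,0.0055,-0.001,1],
  [0.044,0,0,0,0.0055,-0.001,1],
  [0.044,0,0,0,0.005,-0.003,1],
  [0.044,0,0,0,0.005,-0.003,1],
  [0.044,0,0,0,0.0047,-0.004,1],
  [0.044,0,0,0,0.0047,-0.004,1],
  [0.044,0,0,0,0.0045,-0.004,1],
  [0.044,0,0,0,0.0045,-0.004,1],
])

```text
time: 13.17
ee_pos: [0.5535, 0.0235, 0.2856]
eef_rot: [-0.282, 0.767, 0.542, -0.198]
ft_force: [-0.3, -0.3, -3.2]
gripper_width: 0.164
```

Run:
```python
from pour import *
s,M=st();a=pose(-20,40,.045,.29);to(a[0],a[1]);p=shot("scene");cv2.imwrite("pics/s8.png",cv2.resize(p["image"][80:280,160:380],None,fx=3,fy=3))
```

```text
t 13.17 pos [0.5535 0.0235 0.2856] toolx [0.335 0.942 0.002] tooly [ 0.719 -0.254 -0.647] z [-0.609  0.218 -0.763] q [ 0.1   0.74 -0.18  1.09 -0.16  1.97 -0.43] F [-0.3 -0.3 -3.2] M [-0.47 -1.37 -0.02] w 0.164
rotvec [-0.0051  0.0034  0.0073] deg 0.54 shift before turn [-0.0016 -0.0013  0.0044] after turn [-0.0016 -0.0014  0.0043]
```

View pics/s8.png

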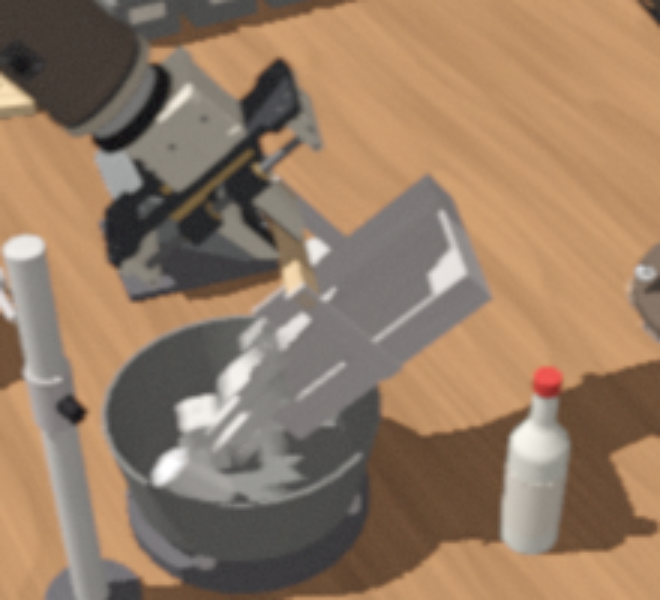

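The parts are sliding out and the wrist force is down to 3.2 N, about the tray alone. I'll hold for a moment, since j6 is near its limit.

Call:
arm_command([
  [0,0,0,0,0,0,1],
  [0,0,0,0,0,0,1],
  [0,0,0,0,0,0,1],
  [0,0,0,0,0,0,1],
  [0,0,0,0,0,0,1],
  [0,0,0,0,0,0,1],
])

```text
time: 13.72
ee_pos: [0.5526, 0.0238, 0.2854]
eef_rot: [-0.281, 0.767, 0.541, -0.198]
ft_force: [-0.0, 0.2, -2.9]
gripper_width: 0.169
```

Run:
```python
from pour import *
s,M=st();p=shot("scene");a=cv2.resize(p["image"][130:280,180:340],None,fx=2.5,fy=2.5)
p=shot("wrist");b=cv2.resize(p["image"],(500,375));cv2.imwrite("pics/s9.png",np.hstack([a,b])[:, :])
cv2.imwrite("pics/w9.png",p["image"]);cv2.imwrite("pics/s9.png",a)
```

```text
t 13.72 pos [0.5526 0.0238 0.2854] toolx [0.336 0.942 0.   ] tooly [ 0.719 -0.256 -0.646] z [-0.609  0.217 -0.763] q [ 0.09  0.74 -0.18  1.09 -0.16  1.97 -0.44] F [-0.   0.2 -2.9] M [-0.48 -1.36  0.02] w 0.169
```

View pics/s9.png

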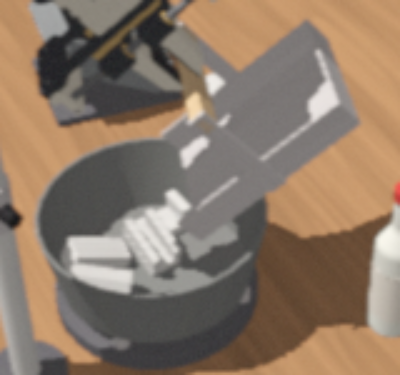

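View pics/w9.png

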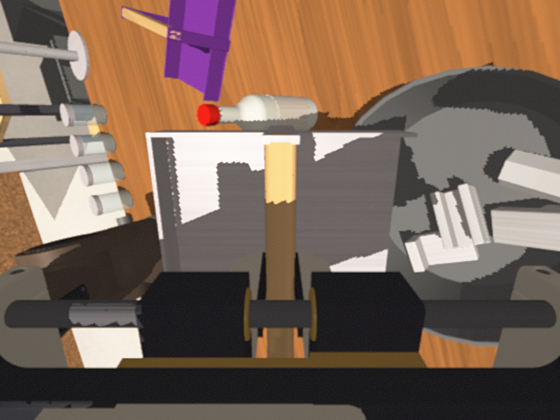

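The tray is empty and four parts lie in the bowl (wrist view around (440–540,160–255)). The force of 2.9 N matches an empty tray. I'll tilt back along the same path.

Call:
arm_command([
  [-0.087,0,0,0,-0.0085,0.008,1],
  [-0.087,0,0,0,-0.009,0.007,1],
  [-0.087,0,0,0,-0.01,0.005,1],
  [-0.087,0,0,0,-0.011,0.002,1],
  [-0.087,0,0,0,-0.012,-0.008,1],
  [-0.087,0,0,0,-0.012,-0.012,1],
  [-0.087,0,0,0,-0.01,-0.015,1],
  [-0.087,0,0,0,-0.01,-0.02,1],
])

```text
time: 14.48
ee_pos: [0.479, 0.0497, 0.3516]
eef_rot: [-0.002, 0.817, 0.576, -0.001]
ft_force: [-0.1, 0.2, -3.0]
gripper_width: 0.164
```

Run:
```python
from pour import *
s,M=st()
y=-.6387;c0,s0=np.cos(y),np.sin(y);Y=np.array([-c0,-s0,0]);Z=np.array([0,0,-1.]);Rt=np.c_[np.cross(Y,Z),Y,Z]
to([.4982,.3539,.345],Rt)
```

```text
t 14.48 pos [0.479  0.0497 0.3516] toolx [ 0.336  0.942 -0.   ] tooly [ 0.942 -0.336 -0.005] z [-0.005  0.001 -1.   ] q [-0.01  0.13 -0.23  1.66  0.03  1.36 -0.59] F [-0.1  0.2 -3. ] M [-0.07 -0.06  0.05] w 0.164
rotvec [-1.3000e-03 -6.8000e-03 -2.8457e+00] deg 163.05 shift before turn [ 0.293  -0.0841  0.0069] after turn [-0.2557  0.1659  0.0066]
```

Call:
arm_command([
  [0,0,0,0.0366,-0.0105,0,1],
  [0,0,0,0.0366,-0.0105,0,1],
  [0,0,0,0.0366,-0.0105,0,1],
  [0,0,0,0.0366,-0.0105,0,1],
  [0,0,0,0.0366,-0.0105,0,1],
  [0,0,0,0.0366,-0.0105,0,1],
  [0,0,0,0.0366,-0.0105,0,1],
  [0,0,0,0.0366,-0.0105,0,1],
])

```text
time: 15.15
ee_pos: [0.4988, 0.355, 0.3517]
eef_rot: [-0.003, 0.817, 0.576, -0.003]
ft_force: [0.3, -0.7, -2.9]
gripper_width: 0.165
```

Call:
arm_command([
  [0,0,-0.119,0,0,0,1],
  [0,0,-0.119,0,0,0,1],
  [0,0,-0.119,0,0,0,1],
  [0,0,-0.119,0,0,0,1],
  [0,0,-0.119,0,0,0,1],
  [0,0,-0.119,0,0,0,1],
  [0,0,-0.119,0,0,0,1],
  [0,0,-0.119,0,0,0,1],
])

```text
time: 15.82
ee_pos: [0.499, 0.3532, 0.3516]
eef_rot: [-0.004, 0.46, 0.888, -0.001]
ft_force: [0.3, -0.2, -2.9]
gripper_width: 0.167
```

Call:
arm_command([
  [0,0,-0.119,0,0,0,1],
  [0,0,-0.119,0,0,0,1],
  [0,0,-0.119,0,0,0,1],
  [0,0,-0.119,0,0,0,1],
  [0,0,-0.119,0,0,0,1],
  [0,0,-0.119,0,0,0,1],
  [0,0,-0.119,0,0,0,1],
  [0,0,-0.119,0,0,0,1],
])

```text
time: 16.48
ee_pos: [0.499, 0.3532, 0.3516]
eef_rot: [-0.004, 0.002, 1.0, 0.001]
ft_force: [0.3, -0.2, -2.6]
gripper_width: 0.163
```

Call:
arm_command([
  [0,0,-0.119,0,0,0,1],
  [0,0,-0.119,0,0,0,1],
  [0,0,-0.119,0,0,0,1],
  [0,0,-0.119,0,0,0,1],
  [0,0,-0.119,0,0,0,1],
  [0,0,-0.119,0,0,0,1],
  [0,0,-0.119,0,0,0,1],
  [0,0,0,0,0,0,1],
])

```text
time: 17.15
ee_pos: [0.4993, 0.353, 0.3514]
eef_rot: [-0.004, -0.403, 0.915, 0.002]
ft_force: [-0.5, 0.4, -3.3]
gripper_width: 0.159
```

```bash
cat > goal.py <<'E'
from h import *
import sys
y=-.6387;c0,s0=np.cos(y),np.sin(y);Y=np.array([-c0,-s0,0]);Z=np.array([0,0,-1.]);Rt=np.c_[np.cross(Y,Z),Y,Z]
st();to([.4982,.3539,.1015],Rt)
E
python3 goal.py
```

```text
t 17.15 pos [0.4993 0.353  0.3514] toolx [-0.676 -0.737  0.005] tooly [-0.737  0.676  0.007] z [-0.009  0.002 -1.   ] q [-0.12  0.5  -0.95  1.32  0.39  1.52  1.37] F [-0.5  0.4 -3.3] M [ 0.08 -0.08  0.01] w 0.159
rotvec [ 0.0076 -0.0042 -0.1035] deg 5.95 shift before turn [-0.001  -0.0005  0.2499] after turn [-1.000e-04  1.400e-03  2.499e-01]
```

Call:
arm_command([
  [0.0076,-0.0042,-0.1035,0,0,0,1],
  [0,0,0,0,0,0.03,1],
  [0,0,0,0,0,0.035,1],
  [0,0,0,0,0,0.035,1],
  [0,0,0,0,0,0.035,1],
  [0,0,0,0,0,0.035,1],
  [0,0,0,0,0,0.03,1],
  [0,0,0,0,0,0.02,1],
])

```text
time: 17.82
ee_pos: [0.4987, 0.352, 0.1284]
eef_rot: [-0.001, -0.445, 0.896, -0.001]
ft_force: [0.3, -0.8, -3.8]
gripper_width: 0.169
```

Call:
arm_command([
  [0,0,0,0,0,0,1],
  [0,0,0,0,0,0,1],
])

```text
time: 17.98
ee_pos: [0.4994, 0.3532, 0.1314]
eef_rot: [-0.0, -0.446, 0.895, -0.0]
ft_force: [0.6, 0.5, -3.0]
gripper_width: 0.162
```

```bash
python3 goal.py
```

```text
t 17.98 pos [0.4994 0.3532 0.1314] toolx [-0.603 -0.798  0.001] tooly [-0.798  0.603  0.   ] z [-0.001 -0.    -1.   ] q [-0.13  0.66 -0.89  1.65  0.56  1.11  1.31] F [ 0.6  0.5 -3. ] M [ 0.18 -0.12  0.01] w 0.162
rotvec [ 0.0003 -0.0008 -0.0081] deg 0.47 shift before turn [0.0001 0.0013 0.0299] after turn [0.0002 0.0013 0.0299]
```

Call:
arm_command([
  [0,0,-0.008,0,0.0013,0.008,1],
  [0,0,0,0,0,0.008,1],
  [0,0,0,0,0,0.006,1],
  [0,0,0,0,0,0.004,1],
  [0,0,0,0,0,0.002,1],
  [0,0,0,0,0,0.001,1],
  [0,0,0,0,0,0,1],
])

```text
time: 18.57
ee_pos: [0.4988, 0.3546, 0.1027]
eef_rot: [0.001, -0.45, 0.893, 0.0]
ft_force: [-0.7, -1.0, -2.9]
gripper_width: 0.165
```

```bash
python3 goal.py
python3 - <<'E'
from h import *
p=shot("scene");cv2.imwrite("pics/s10.png",cv2.resize(p["image"][200:380,200:500],None,fx=2.6,fy=2.6))
E
```

```text
t 18.57 pos [0.4988 0.3546 0.1027] toolx [-0.594 -0.804 -0.001] tooly [-0.804  0.594 -0.   ] z [ 0.001  0.001 -1.   ] q [-0.15  0.69 -0.87  1.68  0.59  1.05  1.3 ] F [-0.7 -1.  -2.9] M [ 0.15 -0.12  0.02] w 0.165
rotvec [-0.0001  0.0013  0.0024] deg 0.16 shift before turn [0.0009 0.     0.0012] after turn [0.0009 0.     0.0012]
```

View pics/s10.png

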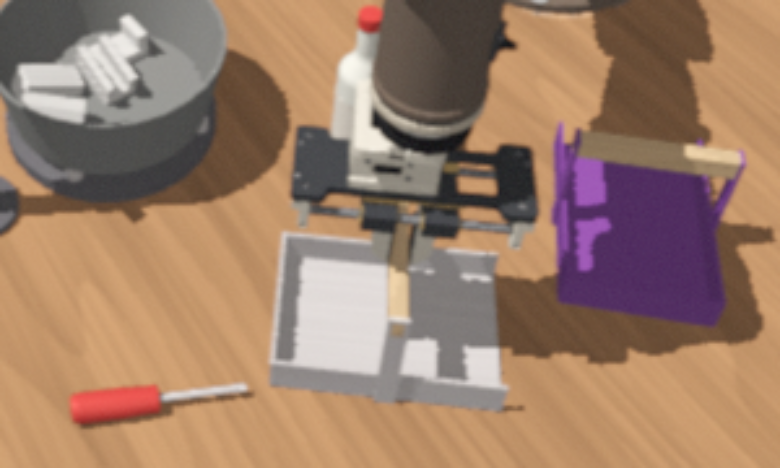

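The tray is empty just above its place, and four parts show in the bowl. I'll lower the last millimetres until the load is gone.

Call:
arm_command([
  [0,0,0,0.001,0,0.001,1],
  [0,0,0,0,0,0.0005,1],
  [0,0,0,0,0,0,1],
])

```text
time: 18.87
ee_pos: [0.4982, 0.3538, 0.1013]
eef_rot: [0.001, -0.45, 0.893, 0.0]
ft_force: [0.1, -0.3, -3.7]
gripper_width: 0.162
```

Call:
arm_command([
  [0,0,0,0,0,0.0005,1],
  [0,0,0,0,0,0,1],
])

```text
time: 19.03
ee_pos: [0.4983, 0.3538, 0.1011]
eef_rot: [0.001, -0.45, 0.893, 0.0]
ft_force: [-0.6, -1.9, 0.4]
gripper_width: 0.163
```

It is on the bench. I'll release and withdraw upward.

Call:
arm_command([
  [0,0,0,0,0,0,1],
  [0,0,0,0,0,0,0.7],
  [0,0,0,0,0,0,0.5],
  [0,0,0,0,0,0,0.4],
  [0,0,0,0,0,0,0.4],
  [0,0,0,0,0,0,0.4],
])

```text
time: 19.53
ee_pos: [0.4982, 0.3539, 0.1007]
eef_rot: [0.001, -0.451, 0.893, 0.0]
ft_force: [-0.5, -0.2, -0.5]
gripper_width: 0.478
```

```bash
python3 goal.py
```

```text
t 19.53 pos [0.4982 0.3539 0.1007] toolx [-0.594 -0.804 -0.002] tooly [-0.804  0.594 -0.   ] z [ 0.001  0.001 -1.   ] q [-0.15  0.69 -0.87  1.69  0.59  1.05  1.29] F [-0.5 -0.2 -0.5] M [ 0.15 -0.17  0.06] w 0.478
rotvec [-0.0001  0.0015  0.0026] deg 0.17 shift before turn [ 0.     -0.     -0.0008] after turn [ 0.     -0.     -0.0008]
```

Call:
arm_command([
  [0,0,0,0,0,-0.01,0.4],
  [0,0,0,0,0,-0.02,0.4],
  [0,0,0,0,0,-0.03,0.4],
  [0,0,0,0,0,-0.04,0.4],
  [0,0,0,0,0,-0.04,0.4],
  [0,0,0,0,0,-0.04,0.4],
  [0,0,0,0,0,-0.04,0.4],
  [0,0,0,0,0,-0.03,0.4],
])

```text
time: 20.2
ee_pos: [0.4975, 0.3542, 0.3554]
eef_rot: [0.002, -0.451, 0.893, 0.001]
ft_force: [0.7, 1.0, -0.3]
gripper_width: 0.599
```

```bash
python3 goal.py
python3 - <<'E'
from h import *
import pickle
p=shot("scene");cv2.imwrite("pics/s11.png",cv2.resize(p["image"][150:380,180:500],None,fx=2.5,fy=2.5))
d=pickle.load(open("w1.pkl","rb"))["p"]
cv2.imwrite("pics/w1c.png",cv2.resize(d["image"][90:260,290:460],None,fx=4.5,fy=4.5,interpolation=cv2.INTER_CUBIC)[:600])
E
```

```text
t 20.20 pos [0.4975 0.3542 0.3554] toolx [-0.594 -0.805 -0.005] tooly [-0.805  0.594 -0.001] z [ 0.003  0.004 -1.   ] q [-0.11  0.49 -0.98  1.33  0.41  1.52  1.46] F [ 0.7  1.  -0.3] M [ 0.24 -0.15  0.01] w 0.599
rotvec [-0.0005  0.0049  0.0032] deg 0.34 shift before turn [ 0.001  -0.0006  0.2539] after turn [-2.000e-04 -7.000e-04  2.539e-01]
```

View pics/s11.png

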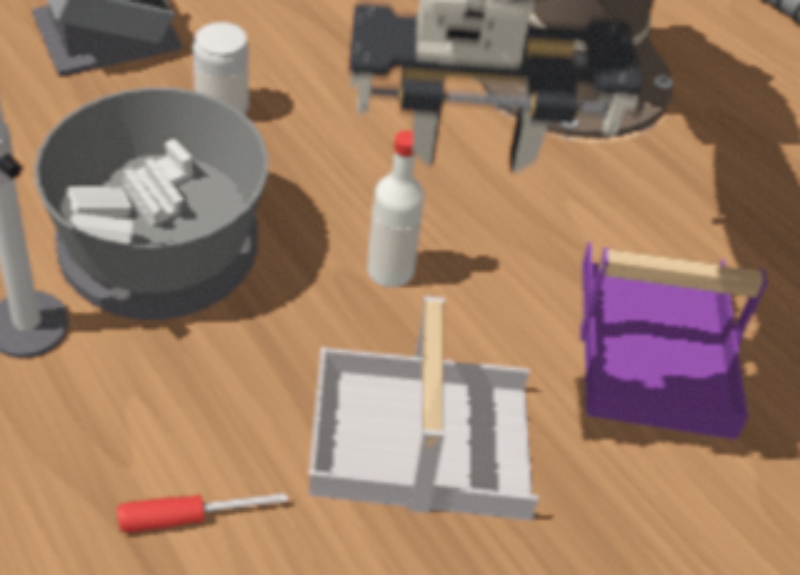

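View pics/w1c.png

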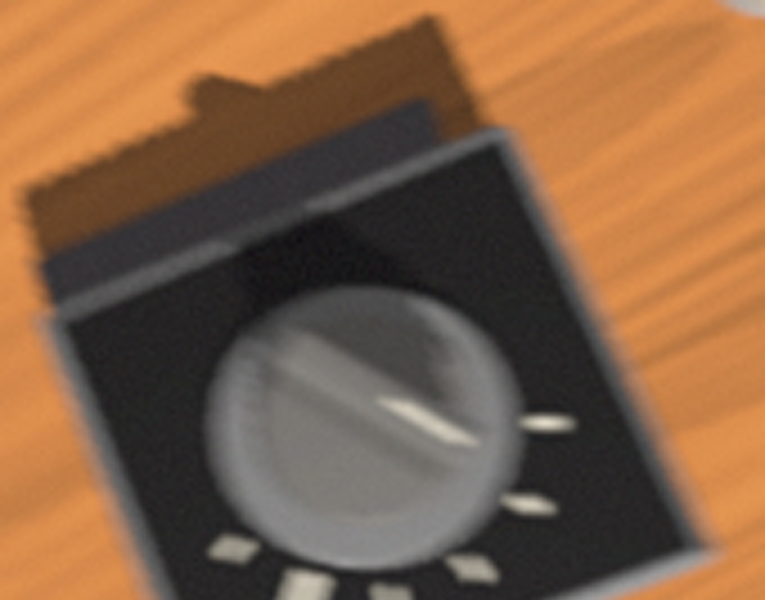

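The empty tray stands upright in its place and the four parts lie in the bowl. The glue, screwdriver, tin and purple tray are untouched. Next I'll yaw and swing over to the console.

Call:
arm_command([
  [0,0,0.116,0,0,0,0.4],
  [0,0,0.116,0,0,0,0.4],
  [0,0,0.116,0,0,0,0.4],
  [0,0,0.116,0,0,0,0.4],
  [0,0,0.116,0,0,0,0.4],
  [0,0,0.116,0,0,0,0.4],
  [0,0,0.116,0,0,0,0.4],
  [0,0,0.116,0,0,0,0.4],
])

```text
time: 20.92
ee_pos: [0.4975, 0.3537, 0.3514]
eef_rot: [0.001, -0.001, 1.0, 0.001]
ft_force: [0.6, 1.2, -0.9]
gripper_width: 0.596
```

Call:
arm_command([
  [0,0,0.116,0,0,0,0.4],
  [0,0,0.116,0,0,0,0.4],
  [0,0,0.116,0,0,0,0.4],
  [0,0,0.116,0,0,0,0.4],
  [0,0,0.116,0,0,0,0.4],
  [0,0,0.116,0,0,0,0.4],
  [0,0,0.116,0,0,0,0.4],
  [0,0,0.116,0,0,0,0.4],
])

```text
time: 21.58
ee_pos: [0.4975, 0.3538, 0.3514]
eef_rot: [0.0, 0.447, 0.895, 0.001]
ft_force: [-0.5, -0.3, -0.5]
gripper_width: 0.6
```

Call:
arm_command([
  [0,0,0.116,0,0,0,0.4],
  [0,0,0.116,0,0,0,0.4],
  [0,0,0.116,0,0,0,0.4],
  [0,0,0.116,0,0,0,0.4],
  [0,0,0.065,-0.036,0.0165,0,0.4],
  [0,0,0.065,-0.036,0.0165,0,0.4],
  [0,0,0.065,-0.036,0.0165,0,0.4],
  [0,0,0.065,-0.036,0.0165,0,0.4],
])

```text
time: 22.25
ee_pos: [0.5766, 0.2152, 0.3512]
eef_rot: [-0.0, 0.734, 0.68, 0.001]
ft_force: [0.2, 0.8, -0.2]
gripper_width: 0.6
```

Call:
arm_command([
  [0,0,0.065,-0.036,0.0165,0,0.4],
  [0,0,0.065,-0.036,0.0165,0,0.4],
  [0,0,0.065,-0.036,0.0165,0,0.4],
  [0,0,0.065,-0.036,0.0165,0,0.4],
  [0,0,0.065,-0.036,0.0165,0,0.4],
  [0,0,0.065,-0.036,0.0165,0,0.4],
  [0,0,0.065,-0.036,0.0165,0,0.4],
  [0,0,0.065,-0.036,0.0165,0,0.4],
])

```text
time: 22.92
ee_pos: [0.6159, -0.0959, 0.3509]
eef_rot: [-0.0, 0.884, 0.468, 0.001]
ft_force: [0.7, 0.6, 1.2]
gripper_width: 0.601
```

```bash
python3 goal.py
```

```text
t 22.92 pos [ 0.6159 -0.0959  0.3509] toolx [0.562 0.827 0.002] tooly [ 0.827 -0.562  0.   ] z [ 0.002  0.002 -1.   ] q [ 0.19  0.37 -0.18  1.34  0.06  1.43 -0.58] F [0.7 0.6 1.2] M [-0.02 -0.12  0.03] w 0.601
rotvec [ 3.6000e-03  6.0000e-04 -3.0997e+00] deg 177.6 shift before turn [ 0.3053 -0.3502  0.25  ] after turn [-0.291   0.3626  0.2494]
```

Call:
arm_command([
  [0,0,0.065,-0.036,0.0165,0,0.4],
  [0,0,0.065,-0.036,0.0165,0,0.4],
  [0,0,0.065,-0.036,0.0165,0,0.4],
  [0,0,0.065,-0.036,0.0165,0,0.4],
  [0,0,0.065,-0.036,0.0165,0,0.4],
  [0,0,0.065,-0.036,0.0165,0,0.4],
  [0,0,0.065,-0.036,0.0165,0,0.4],
  [0,0,0.05,-0.02,0.009,0,0.4],
])

```text
time: 23.58
ee_pos: [0.5031, -0.3741, 0.3506]
eef_rot: [0.0, 0.973, 0.23, 0.0]
ft_force: [0.2, -0.4, 1.5]
gripper_width: 0.603
```

Call:
arm_command([
  [0,0,0,0,0,0,0.4],
  [0,0,0,0,0,0,0.4],
  [0,0,0,0,0,0,0.4],
  [0,0,0,0,0,0,0.4],
])

```text
time: 23.92
ee_pos: [0.5077, -0.3675, 0.3502]
eef_rot: [-0.001, 0.972, 0.235, 0.001]
ft_force: [0.4, 0.9, 0.4]
gripper_width: 0.6
```

Run:
```python
from h import *
import pickle
s,M=st();p=shot("wrist");cv2.imwrite("pics/w12.png",p["image"]);pickle.dump({"s":s,"p":p},open("w12.pkl","wb"))
cv2.imwrite("pics/w12c.png",cv2.resize(p["image"][60:270,200:400],None,fx=2.8,fy=2.8,interpolation=cv2.INTER_CUBIC))
p=shot("top");pickle.dump({"p":p},open("t12.pkl","wb"))
```

```text
t 23.92 pos [ 0.5077 -0.3675  0.3502] toolx [0.889 0.457 0.003] tooly [ 0.457 -0.889 -0.001] z [ 0.002  0.002 -1.   ] q [ 0.53  0.37  0.02  1.34 -0.01  1.43 -0.55] F [0.4 0.9 0.4] M [-0.06 -0.03 -0.01] w 0.600
```

View pics/w12.png

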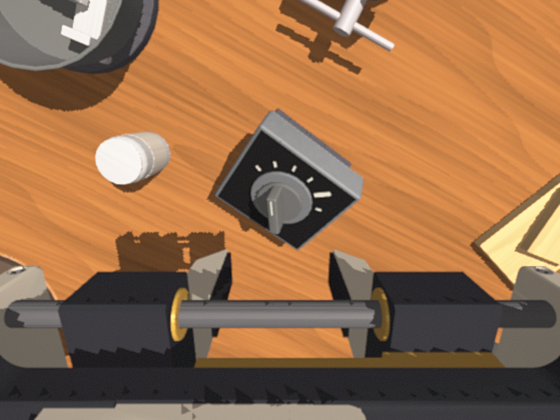

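View pics/w12c.png

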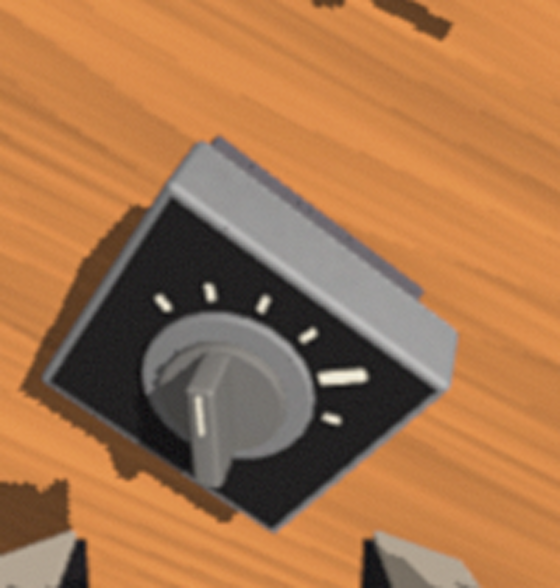

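Run:
```python
import pickle,cv2
p=pickle.load(open("w12.pkl","rb"))["p"]
cv2.imwrite("pics/w12d.png",cv2.resize(p["image"][150:250,210:340],None,fx=6,fy=6,interpolation=cv2.INTER_CUBIC))
```

```text
(no output)
```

View pics/w12d.png

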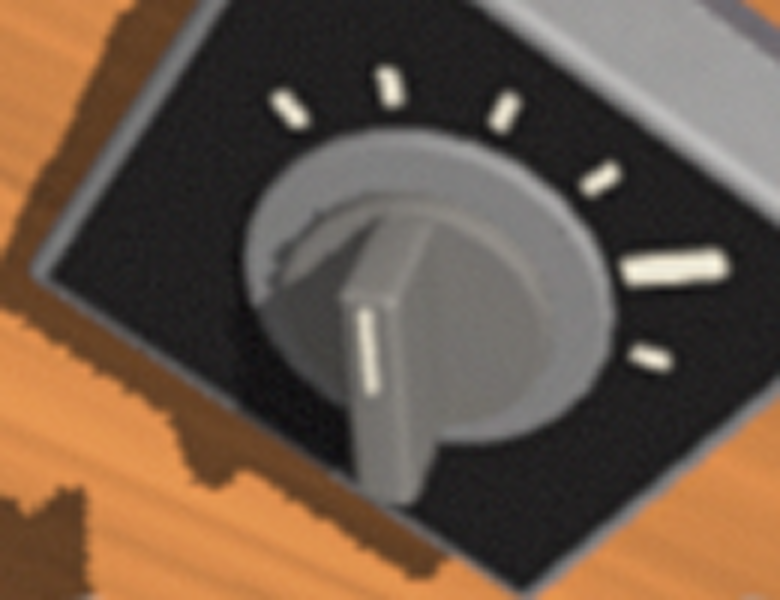

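```bash
cat > con.py <<'E'
from h import *
from scipy.optimize import least_squares
import pickle
t28=np.radians(28)
def frame(p):
    a=p[2];X=np.array([np.cos(a)*np.cos(t28),np.sin(a)*np.cos(t28),np.sin(t28)]);Yv=np.array([-np.sin(a),np.cos(a),0]);N=np.cross(X,Yv)
    return np.array([p[0],p[1],p[6]]),X,Yv,N   # panel centre, up-slope, left, normal
def axis(p):
    C,X,Yv,N=frame(p);return C+X*p[3]+Yv*p[4]
def direc(p,q):
    C,X,Yv,N=frame(p);d=1.2-q  # ccw positive
    return X*np.cos(d)+Yv*np.sin(d)
def pt3(p,k):
    C,X,Yv,N=frame(p);A=axis(p)
    if k[0]=="c": return C+X*k[1]+Yv*k[2]
    if k[0]=="m": return A+direc(p,1.9)*.059
    if k[0]=="b": return A+direc(p,p[5])*k[1]+N*.044
    if k[0]=="d": return A+N*k[1]
def fit(obs,p0,fixz=False):
    def f(p):
        r=np.concatenate([(proj(q,pt3(p,k))[0]-px)*w for q,px,k,w in obs]);return np.r_[r,(p[6]-.1)*(1e5 if fixz else 100),(p[3])*10,p[4]*10]
    o=least_squares(f,p0,loss="soft_l1");print(np.round(o.x,4),"yaw",round(np.degrees(o.x[2]),1));print(np.round(f(o.x)[:-3].reshape(-1,2),1).tolist());return o.x
E
cat > c1.py <<'E'
from con import *
w12=pickle.load(open("w12.pkl","rb"))["p"];w1=pickle.load(open("w1.pkl","rb"))["p"]
d=lambda x,y:(x/6+210-.4,y/6+150-.4);c=lambda x,y:(x/2.8+200-.4,y/2.8+60-.4);e=lambda x,y:(x/4.5+290-.4,y/4.5+90-.4)
o=[(w12,d(38,273),("c",-.075,.08),1),(w12,d(525,597),("c",-.075,-.08),1),(w12,c(445,388),("c",.075,-.08),1),(w12,c(172,188),("c",.075,.08),1),
(w12,d(675,267),("m",),1),(w12,d(372,297),("b",.0305),1),(w12,d(388,502),("b",-.0305),1)]
o1=[(w1,e(48,318),("c",-.075,-.08),1),(w1,e(505,135),("c",-.075,.08),1),(w1,e(712,548),("c",.075,.08),1),(w1,(357,226),("m",),1)]
p0=[.49,-.385,-.25,0,0,.4,.1]
a=fit(o,p0);b=fit(o1,p0);b=fit(o+o1,p0)
E
python3 c1.py
```

```text
[ 0.4811 -0.385  -0.1471 -0.0006 -0.0014  0.585   0.0823] yaw -8.4
[[-0.2, 0.1], [0.1, 0.4], [0.2, 0.2], [-0.2, -0.4], [-0.9, 0.2], [0.3, -0.0], [0.4, -0.4]]
[ 0.4937 -0.376  -0.1357  0.0035 -0.002   0.4981  0.081 ] yaw -7.8
[[0.2, 0.3], [-0.0, -1.4], [-0.2, 0.7], [0.0, -0.0]]
[ 0.4857 -0.3823 -0.1466 -0.     -0.0008  0.5961  0.0996] yaw -8.4
[[-2.9, -0.4], [0.5, 1.9], [3.6, -0.3], [-1.4, -4.5], [0.7, -0.9], [-0.2, -1.0], [-0.4, 0.2], [-5.1, -1.1], [-0.7, -3.6], [0.1, 3.1], [-4.0, -0.6]]
```

```bash
cat >> con.py <<'E'
def tool(p,q,h):
    """TCP pose: tool x along pointer at reading q, TCP h above panel on the knob axis"""
    C,X,Yv,N=frame(p);x=direc(p,q);z=-N;return axis(p)+N*h,np.c_[x,np.cross(z,x),z]
E
python3 - <<'E'
from con import *
P=[.484,-.384,-.147,0,-.001,.59,.095]
st();a,M=tool(P,.59,.16);print(np.round(a,3));to(a,M)
E
```

```text
t 24.02 pos [ 0.5075 -0.3679  0.3501] toolx [0.89  0.457 0.002] tooly [ 0.457 -0.89  -0.001] z [ 0.001  0.002 -1.   ] q [ 0.53  0.37  0.02  1.34 -0.01  1.43 -0.55] F [-0.3  1.   0.1] M [ 0.01 -0.07 -0.01] w 0.601
[ 0.41  -0.374  0.236]
rotvec [-0.283   0.397   0.0107] deg 27.94 shift before turn [-0.0902 -0.0392  0.1137] after turn [-0.1249 -0.0624  0.0554]
```

Call:
arm_command([
  [0,0,0,-0.0226,-0.0098,0.01,0.4],
  [0,0,0,-0.0226,-0.0098,0.01,0.4],
  [-0.047,0.066,0.002,-0.0226,-0.0098,0.01,0.4],
  [-0.047,0.066,0.002,-0.0226,-0.0098,0.01,0.4],
  [-0.047,0.066,0.002,0,0,0.01,0.4],
  [-0.047,0.066,0.002,0,0,0.005,0.4],
  [-0.047,0.066,0.002,0,0,0,0.4],
  [-0.047,0.066,0,0,0,0,0.4],
])

```text
time: 24.68
ee_pos: [0.412, -0.3756, 0.2937]
eef_rot: [0.091, 0.944, 0.222, 0.225]
ft_force: [0.4, 1.4, -0.4]
gripper_width: 0.598
```

Call:
arm_command([
  [0,0,0,0,0,0,0.4],
  [0,0,0,0,0,0,0.4],
  [0,0,0,0,0,0,0.4],
  [0,0,0,0,0,0,0.4],
])

```text
time: 25.02
ee_pos: [0.4132, -0.3758, 0.2939]
eef_rot: [0.09, 0.945, 0.223, 0.224]
ft_force: [-0.6, -0.2, 0.4]
gripper_width: 0.6
```

Run:
```python
from con import *
P=[.484,-.384,-.147,0,-.001,.59,.095]
s,M=st();a,M=tool(P,.59,.16);to(a,M)
p=shot("wrist");pickle.dump({"s":s,"p":p},open("w13.pkl","wb"))
cv2.imwrite("pics/w13.png",p["image"])
```

```text
t 25.02 pos [ 0.4132 -0.3758  0.2939] toolx [0.801 0.461 0.382] tooly [ 0.381 -0.885  0.269] z [ 0.462 -0.07  -0.884] q [ 0.84  0.07  0.01  1.98 -0.45  0.76  0.02] F [-0.6 -0.2  0.4] M [0.04 0.48 0.04] w 0.600
rotvec [-0.      0.0027  0.0004] deg 0.16 shift before turn [-0.0241 -0.0185  0.0491] after turn [-0.0242 -0.0185  0.049 ]
```

View pics/w13.png

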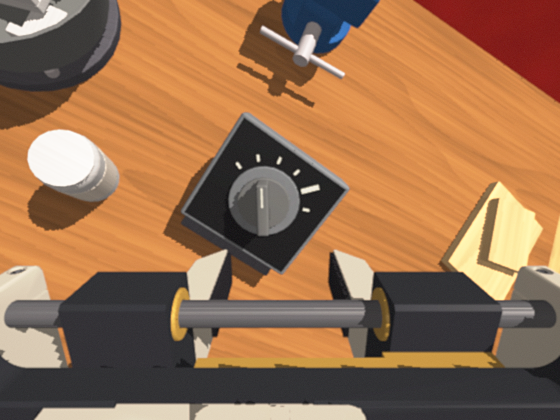

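Run:
```python
import pickle,cv2
p=pickle.load(open("w13.pkl","rb"))["p"]
cv2.imwrite("pics/w13c.png",cv2.resize(p["image"][105:280,175:355],None,fx=3.4,fy=3.4,interpolation=cv2.INTER_CUBIC))
cv2.imwrite("pics/w13d.png",cv2.resize(p["image"][145:245,215:330],None,fx=6,fy=6,interpolation=cv2.INTER_CUBIC))
```

```text
(no output)
```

View pics/w13c.png

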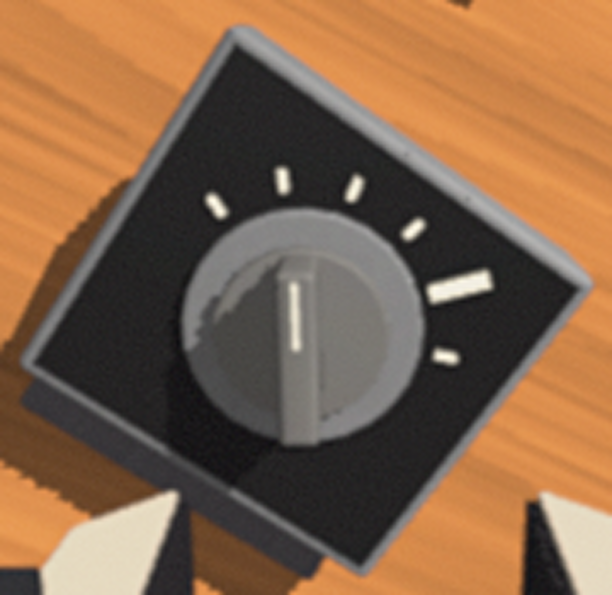

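View pics/w13d.png

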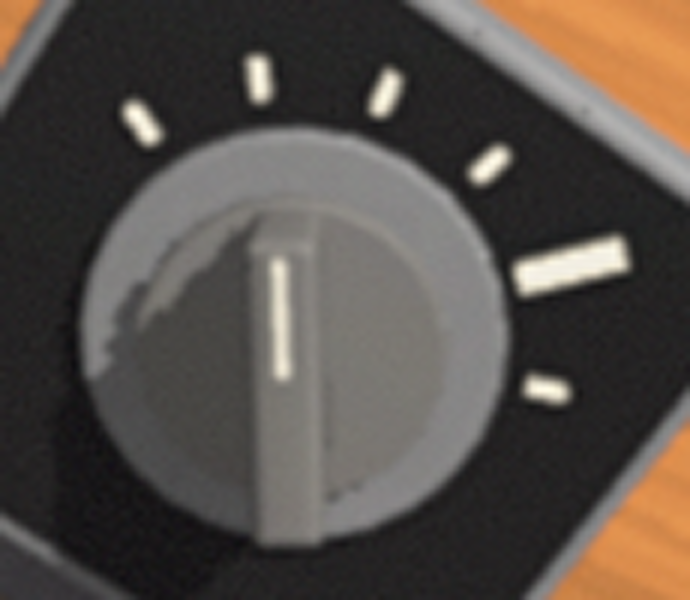

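```bash
cat > c2.py <<'E'
from con import *
w12=pickle.load(open("w12.pkl","rb"))["p"];w13=pickle.load(open("w13.pkl","rb"))["p"]
d=lambda x,y:(x/6+210-.4,y/6+150-.4);c=lambda x,y:(x/2.8+200-.4,y/2.8+60-.4)
c3=lambda x,y:(x/3.4+175-.4,y/3.4+105-.4);d3=lambda x,y:(x/6+215-.4,y/6+145-.4)
K={"FL":(d(38,273),c3(25,362)),"FR":(d(525,597),c3(362,572)),"RR":(c(445,388),c3(585,287)),"RL":(c(172,188),c3(236,38)),
"mark":(d(675,267),d3(573,265)),"m0":(d(290,110),d3(143,123)),"m5":(d(650,357),d3(548,389)),"bp":(d(372,297),d3(283,246)),"bt":(d(388,502),d3(291,545)),
"lineA":(d(367,310),d3(278,262)),"lineB":(d(372,393),d3(284,378))}
for k,(a,b) in K.items():
    X,e=tri([(w12,a),(w13,b)]);print(k,np.round(X,4),np.round(e,4))
lab={"FL":("c",-.075,.08),"FR":("c",-.075,-.08),"RR":("c",.075,-.08),"RL":("c",.075,.08),"mark":("m",),"bp":("b",.0305),"bt":("b",-.0305)}
p0=[.484,-.384,-.147,0,-.001,.59,.095]
for idx in ([1],[0],[0,1]):
    fit([((w12,w13)[i],K[k][i],lab[k],1) for k in lab for i in idx],p0)
P=fit([((w12,w13)[i],K[k][i],lab[k],1) for k in lab for i in (0,1)],p0,True)
json.dump(P.tolist(),open("con.json","w"))
E
python3 c2.py
```

```text
FL [ 0.4335 -0.2972  0.0651] [0.0004 0.0004]
FR [ 0.4111 -0.4493  0.0647] [0.0001 0.0001]
RR [ 0.5365 -0.4684  0.1299] [0.0006 0.0006]
RL [ 0.5587 -0.3166  0.1296] [0.0002 0.0002]
mark [ 0.518  -0.4262  0.1216] [0. 0.]
m0 [ 0.5081 -0.3354  0.1095] [0. 0.]
m5 [ 0.4949 -0.4345  0.1103] [0.0001 0.0001]
bp [ 0.488  -0.3668  0.1479] [0.0003 0.0003]
bt [ 0.441  -0.3941  0.1263] [0.0002 0.0002]
lineA [ 0.4849 -0.3672  0.1476] [0.0003 0.0003]
lineB [ 0.4671 -0.3775  0.1411] [0. 0.]
[ 0.4881 -0.3851 -0.148   0.0006 -0.0012  0.5787  0.0812] yaw -8.5
[[0.3, 0.5], [-0.4, 0.3], [0.4, 0.1], [-0.3, -0.9], [-1.7, 0.7], [0.4, -0.1], [0.4, -0.6]]
[ 0.4811 -0.385  -0.1471 -0.0006 -0.0014  0.585   0.0823] yaw -8.4
[[-0.2, 0.1], [0.1, 0.4], [0.2, 0.2], [-0.2, -0.4], [-0.9, 0.2], [0.3, -0.0], [0.4, -0.4]]
[ 4.843e-01 -3.840e-01 -1.487e-01  9.000e-04 -2.000e-04  5.822e-01
  9.220e-02] yaw -8.5
[[-1.2, -0.4], [-2.0, 2.0], [0.7, 1.2], [-0.0, 3.4], [2.7, -0.1], [2.9, 1.1], [-0.1, -3.0], [-0.9, -2.3], [0.7, -1.4], [-0.9, 1.0], [0.4, -1.7], [-0.1, 0.2], [0.6, -0.9], [-0.2, 1.2]]
[ 4.850e-01 -3.830e-01 -1.522e-01 -4.000e-04 -2.000e-04  5.823e-01
  1.000e-01] yaw -8.7
[[-2.7, -0.1], [-2.8, 0.3], [0.4, 2.6], [0.8, 3.4], [3.9, 0.9], [5.5, -0.5], [-0.6, -3.8], [-0.1, -6.0], [0.5, -0.0], [0.3, 0.1], [-0.7, -0.4], [0.2, -1.2], [-0.5, 0.8], [-0.1, 1.0]]
```

Triangulated panel centre is (0.485, −0.383, 0.098). The bar top, minus 44 mm along the normal, lands on the same axis. The mark is 58.8 mm out at reading 1.90, as the text says, and the selector now reads 0.58. I'll align with the knob axis.

```bash
echo '[0.485,-0.383,-0.148,0,0,0.582,0.0985]' > con.json
cat > kg.py <<'E'
from con import *
import sys
P=json.load(open("con.json"));s,M=st();a,M=tool(P,float(sys.argv[1]),float(sys.argv[2]));to(a,M)
E
python3 kg.py .582 .03; python3 kg.py .582 .09
```

```text
t 25.07 pos [ 0.4132 -0.3759  0.2938] toolx [0.801 0.461 0.382] tooly [ 0.381 -0.885  0.269] z [ 0.462 -0.07  -0.884] q [ 0.84  0.07  0.01  1.98 -0.45  0.76  0.02] F [ 0.1 -0.6  0.5] M [0.09 0.52 0.  ] w 0.601
rotvec [-0.0004  0.0023 -0.0067] deg 0.41 shift before turn [-0.0205 -0.0189  0.1763] after turn [-0.0208 -0.0191  0.1763]
t 25.07 pos [ 0.4132 -0.3759  0.2938] toolx [0.801 0.461 0.382] tooly [ 0.381 -0.885  0.269] z [ 0.462 -0.07  -0.884] q [ 0.84  0.07  0.01  1.98 -0.45  0.76  0.02] F [ 0.1 -0.6  0.5] M [0.09 0.52 0.  ] w 0.601
rotvec [-0.0004  0.0023 -0.0067] deg 0.41 shift before turn [-0.0207 -0.0189  0.1163] after turn [-0.0208 -0.0191  0.1163]
```

Call:
arm_command([
  [0,0.002,-0.007,-0.0104,-0.0095,0.01,0.4],
  [0,0,0,-0.0104,-0.0095,0.02,0.4],
  [0,0,0,0,0,0.03,0.4],
  [0,0,0,0,0,0.03,0.4],
  [0,0,0,0,0,0.02,0.4],
  [0,0,0,0,0,0.006,0.4],
  [0,0,0,0,0,0,0.4],
  [0,0,0,0,0,0,0.4],
])

```text
time: 25.73
ee_pos: [0.4422, -0.377, 0.1783]
eef_rot: [0.09, 0.944, 0.225, 0.224]
ft_force: [0.3, -0.0, 0.3]
gripper_width: 0.598
```

```bash
python3 kg.py .582 .03
python3 - <<'E'
from con import *
p=shot("wrist");s=readout.state()
P=json.load(open("con.json"));C,X,Yv,N=frame(P);A=axis(P);im=p["image"].copy()
for h in(.0305,-.0305,0):
    u=proj(p,A+direc(P,.582)*h+N*.044)[0];print(u);cv2.circle(im,tuple(int(round(v)) for v in u),2,(0,0,255),-1)
cv2.imwrite("pics/w14.png",im)
E
```

```text
t 25.73 pos [ 0.4422 -0.377   0.1783] toolx [0.798 0.466 0.383] tooly [ 0.385 -0.882  0.271] z [ 0.464 -0.069 -0.883] q [ 0.85  0.24 -0.05  2.1  -0.63  0.48  0.21] F [ 0.3 -0.   0.3] M [ 0.02  0.55 -0.05] w 0.598
rotvec [-0.0001  0.     -0.0012] deg 0.07 shift before turn [0.0008 0.0001 0.0607] after turn [0.0008 0.0001 0.0607]
[278.706912   190.88253479]
[278.83197565 267.39836722]
[278.77198855 230.6973521 ]
```

View pics/w14.png

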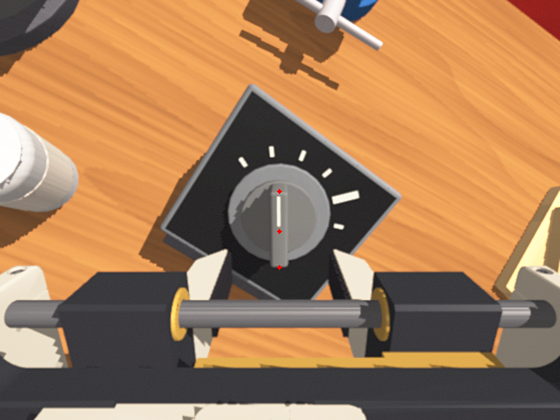

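The projected bar points lie on the knob's bar (column 279). I'll descend and close.

Call:
arm_command([
  [0,0,0,0,0,0.012,0.4],
  [0,0,0,0,0,0.016,0.4],
  [0,0,0,0,0,0.016,0.4],
  [0,0,0,0,0,0.01,0.4],
  [0,0,0,0,0,0.006,0.4],
  [0,0,0,0,0,0,0.4],
  [0,0,0,0,0,0,0.4],
], squeeze=25)

```text
time: 26.37
ee_pos: [0.4695, -0.3814, 0.1253]
eef_rot: [0.091, 0.944, 0.225, 0.224]
ft_force: [0.2, -0.8, 0.8]
gripper_width: 0.601
```

```bash
python3 kg.py .582 .03
python3 - <<'E'
from con import *
p=shot("wrist");cv2.imwrite("pics/w15.png",p["image"])
E
```

```text
t 26.37 pos [ 0.4695 -0.3814  0.1253] toolx [0.798 0.465 0.383] tooly [ 0.384 -0.882  0.272] z [ 0.464 -0.07  -0.883] q [ 0.86  0.35 -0.12  2.11 -0.72  0.35  0.29] F [ 0.2 -0.8  0.8] M [0.09 0.57 0.02] w 0.601
rotvec [ 0.0008  0.0002 -0.002 ] deg 0.13 shift before turn [0.0014 0.0001 0.001 ] after turn [0.0014 0.0001 0.001 ]
```

View pics/w15.png

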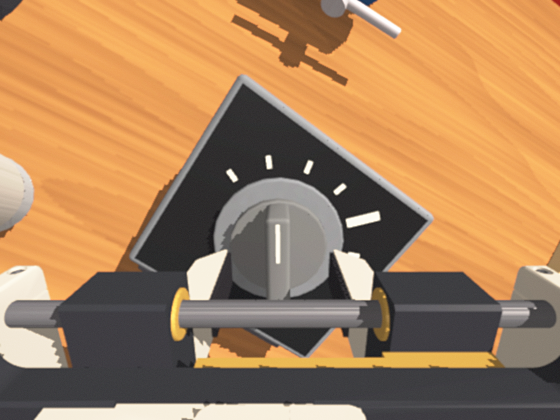

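The bar is centred between the fingers. Closing.

Call:
arm_command([
  [0,0,0,0.001,0,0.001,0.6],
  [0,0,0,0,0,0,0.8],
  [0,0,0,0,0,0,1],
  [0,0,0,0,0,0,1],
  [0,0,0,0,0,0,1],
  [0,0,0,0,0,0,1],
  [0,0,0,0,0,0,1],
  [0,0,0,0,0,0,1],
], squeeze=30)

```text
time: 27.08
ee_pos: [0.4705, -0.3802, 0.1241]
eef_rot: [0.09, 0.944, 0.225, 0.224]
ft_force: [-1.9, 2.2, 3.1]
gripper_width: 0.144
```

Call:
arm_command([
  [0,0,0,0,0,0,1],
  [0,0,0,0,0,0,1],
  [0,0,0,0,0,0,1],
])

```text
time: 27.33
ee_pos: [0.4706, -0.3802, 0.1241]
eef_rot: [0.09, 0.944, 0.225, 0.224]
ft_force: [-3.6, 4.1, 2.6]
gripper_width: 0.146
```

```bash
python3 kg.py .582 .03
```

```text
t 27.33 pos [ 0.4706 -0.3802  0.1241] toolx [0.798 0.465 0.383] tooly [ 0.385 -0.882  0.271] z [ 0.464 -0.069 -0.883] q [ 0.86  0.35 -0.12  2.11 -0.72  0.35  0.29] F [-3.6  4.1  2.6] M [0.68 0.94 0.35] w 0.146
rotvec [-0.0007  0.0003 -0.0018] deg 0.11 shift before turn [ 0.0004  0.0011 -0.0005] after turn [ 0.0004  0.0011 -0.0005]
```

Call:
arm_command([
  [0,0,0,0,-0.001,0,1],
  [0,0,0,0,0,0,1],
])

```text
time: 27.5
ee_pos: [0.4705, -0.3802, 0.1241]
eef_rot: [0.091, 0.944, 0.225, 0.224]
ft_force: [-1.8, 1.3, 1.9]
gripper_width: 0.146
```

Call:
arm_command([
  [0,0,0.05,0,0,0,1],
  [0,0,0.09,0,0,0,1],
  [0,0,0.09,0,0,0,1],
  [0,0,0.09,0,0,0,1],
])

```text
time: 27.83
ee_pos: [0.4706, -0.3804, 0.1242]
eef_rot: [0.053, 0.968, 0.069, 0.236]
ft_force: [-0.9, 1.2, 1.0]
gripper_width: 0.146
```

```bash
python3 kg.py .902 .03
```

```text
t 27.83 pos [ 0.4706 -0.3804  0.1242] toolx [0.879 0.16  0.45 ] tooly [ 0.109 -0.985  0.136] z [ 0.465 -0.07  -0.883] q [ 0.79  0.35 -0.04  2.12 -0.8   0.37  0.04] F [-0.9  1.2  1. ] M [0.17 0.71 0.1 ] w 0.146
rotvec [ 0.0012 -0.     -0.0064] deg 0.37 shift before turn [ 0.0007  0.0007 -0.0005] after turn [ 0.0007  0.0007 -0.0005]
```

Turning smoothly with low forces, so I'll continue to 1.9.

Call:
arm_command([
  [0,0,0.1,0,0,0,1],
  [0,0,0.1,0,0,0,1],
  [0,0,0.1,0,0,0,1],
  [0,0,0.1,0,0,0,1],
  [0,0,0.1,0,0,0,1],
  [0,0,0.1,0,0,0,1],
  [0,0,0.1,0,0,0,1],
  [0,0,0.1,0,0,0,1],
])

```text
time: 28.5
ee_pos: [0.4704, -0.3808, 0.1241]
eef_rot: [-0.042, 0.918, -0.313, 0.238]
ft_force: [-1.1, -1.3, 0.4]
gripper_width: 0.146
```

Call:
arm_command([
  [0,0,0.1,0,0,0,1],
  [0,0,0.07,0,0,0,1],
  [0,0,0.03,0,0,0,1],
  [0,0,0,0,0,0,1],
  [0,0,0,0,0,0,1],
])

```text
time: 28.92
ee_pos: [0.4704, -0.3808, 0.1241]
eef_rot: [-0.065, 0.884, -0.401, 0.233]
ft_force: [-1.5, -2.1, -0.8]
gripper_width: 0.142
```

```bash
python3 kg.py 1.9 .03;  python3 - <<'E'
from con import *
p=shot("wrist");cv2.imwrite("pics/w16.png",p["image"]);p=shot("top");cv2.imwrite("pics/t16.png",p["image"])
E
```

```text
t 28.92 pos [ 0.4704 -0.3808  0.1241] toolx [ 0.57  -0.739  0.359] tooly [-0.678 -0.67  -0.302] z [ 0.464 -0.071 -0.883] q [ 0.59  0.35  0.21  2.14 -0.97  0.43 -0.79] F [-1.5 -2.1 -0.8] M [-0.24  0.77 -0.31] w 0.142
rotvec [ 0.0015 -0.0014 -0.0031] deg 0.21 shift before turn [ 0.0008 -0.0007 -0.0005] after turn [ 0.0008 -0.0007 -0.0005]
```

View pics/w16.png

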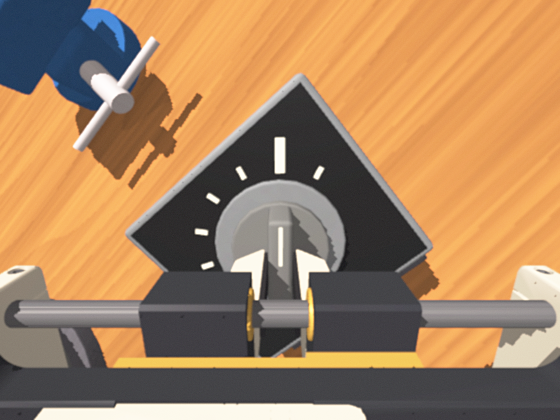

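The pointer line (281,240) now points straight at the long mark (280,155). I'll release and back out along the normal.

Call:
arm_command([
  [0,0,0,0,0,0,0.7],
  [0,0,0,0,0,0,0.5],
  [0,0,0,0,0,0,0.4],
  [0,0,0,0,0,0,0.4],
  [0,0,0,0,0,0,0.4],
  [0,0,0,0,0,0,0.4],
])

```text
time: 29.52
ee_pos: [0.4705, -0.3797, 0.124]
eef_rot: [-0.066, 0.884, -0.401, 0.233]
ft_force: [-0.1, -0.6, 0.0]
gripper_width: 0.533
```

Call:
arm_command([
  [0,0,0,0,0,-0.01,0.4],
  [0,0,0,0,0,-0.02,0.4],
  [0,0,0,0,0,-0.03,0.4],
  [0,0,0,0,0,-0.03,0.4],
  [0,0,0,0,0,-0.03,0.4],
  [0,0,0,0,0,-0.03,0.4],
  [0,0,0,0,0,0,0.4],
  [0,0,0,0,0,0,0.4],
])

```text
time: 30.18
ee_pos: [0.401, -0.3701, 0.2584]
eef_rot: [-0.066, 0.883, -0.401, 0.235]
ft_force: [0.2, 0.8, -0.1]
gripper_width: 0.6
```

Call:
arm_command([
  [0,0,0,0,0,0,0.4],
  [0,0,0,0,0,0,0.4],
])

```text
time: 30.35
ee_pos: [0.4009, -0.3687, 0.2552]
eef_rot: [-0.067, 0.884, -0.401, 0.232]
ft_force: [-0.2, 0.6, -0.4]
gripper_width: 0.598
```

```bash
python3 kg.py 1.9 .18;  python3 - <<'E'
from con import *
p=shot("wrist");pickle.dump(p,open("w17.pkl","wb"));cv2.imwrite("pics/w17.png",cv2.resize(p["image"][80:270,160:420],None,fx=3,fy=3,interpolation=cv2.INTER_CUBIC));p=shot("scene");cv2.imwrite("pics/s17.png",p["image"]);p=shot("top");cv2.imwrite("pics/t17.png",p["image"])
E
```

```text
t 30.35 pos [ 0.4009 -0.3687  0.2552] toolx [ 0.571 -0.739  0.356] tooly [-0.678 -0.67  -0.303] z [ 0.463 -0.068 -0.884] q [ 0.48  0.07  0.41  2.09 -0.56  0.69 -1.15] F [-0.2  0.6 -0.4] M [0.13 0.52 0.01] w 0.598
rotvec [ 0.0003  0.0018 -0.0037] deg 0.24 shift before turn [ 0.0025  0.0002 -0.0016] after turn [ 0.0025  0.0002 -0.0016]
```

View pics/w17.png

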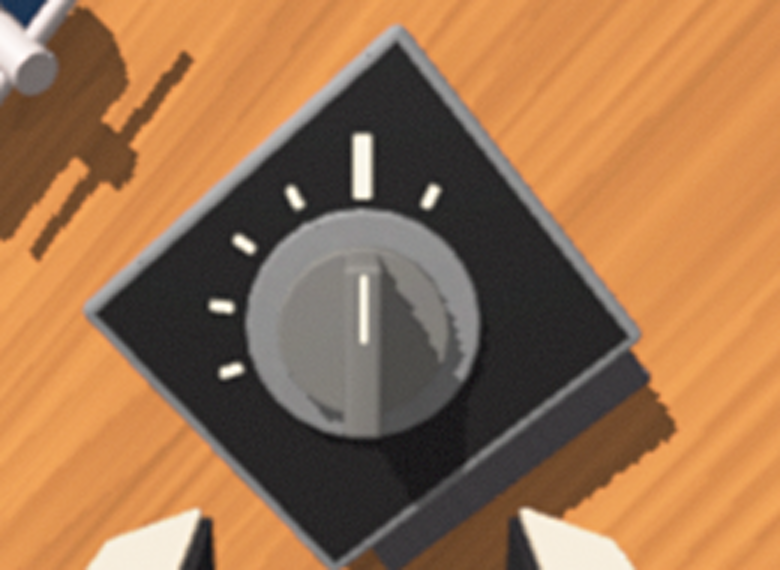

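View pics/s17.png

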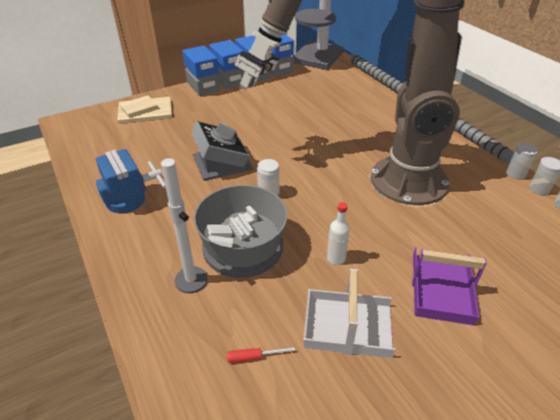

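View pics/t17.png

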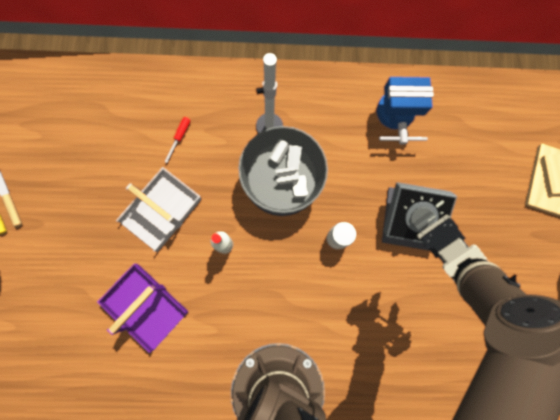

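The pointer line (363,310 in the crop) sits in line with the long mark (362,165). The top view shows four parts in the bowl at (278,152), (293,158), (287,176) and (301,187), with the tray back and the other things in place. I'll do a quick numeric comparison of the loose things, then hand in.

Run:
```python
import cv2,numpy as np
a=cv2.imread("pics/scene0.png");b=cv2.imread("pics/s17.png");t=cv2.imread("pics/top0.png");u=cv2.imread("pics/t17.png")
def sh(a,b,x0,y0,x1,y1):
    f=lambda i:cv2.cvtColor(i[y0:y1,x0:x1],cv2.COLOR_BGR2GRAY).astype(np.float32)
    return np.round(cv2.phaseCorrelate(f(a),f(b)),2)
for n,r in {"tray bar s":(335,265,370,360),"glue s":(320,195,360,275),"screwdriver s":(220,335,300,370),"purple s":(405,240,495,330)}.items(): print(n,sh(a,b,*r)[0])
for n,r in {"tray t":(110,160,205,260),"tin t":(322,217,362,257),"glue t":(205,228,240,280),"screwdriver t":(160,112,195,168)}.items(): print(n,sh(t,u,*r)[0])
from h import *
st();print(r.job_done() if False else "")
from bench import r as rob
print(rob.job_done())
```

```text
Traceback (most recent call last):
ValueError: setting an array element with a sequence. The requested array has an inhomogeneous shape after 1 dimensions. The detected shape was (2,) + inhomogeneous part.
```

Run:
```python
import cv2,numpy as np
a=cv2.imread("pics/scene0.png");b=cv2.imread("pics/s17.png");t=cv2.imread("pics/top0.png");u=cv2.imread("pics/t17.png")
def sh(a,b,x0,y0,x1,y1):
    f=lambda i:cv2.cvtColor(i[y0:y1,x0:x1],cv2.COLOR_BGR2GRAY).astype(np.float32)
    return np.round(cv2.phaseCorrelate(f(a),f(b))[0],2)
for n,q in {"tray bar s":(335,265,370,360),"glue s":(320,195,360,275),"screwdriver s":(220,335,300,370),"purple s":(405,240,495,330)}.items(): print(n,sh(a,b,*q))
for n,q in {"tray t":(110,160,205,260),"tin t":(322,217,362,257),"glue t":(205,228,240,280),"screwdriver t":(160,112,195,168)}.items(): print(n,sh(t,u,*q))
from bench import r as rob
print(rob.job_done())
```

```text
tray bar s [-0.38 -0.04]
glue s [-0.05 -0.01]
screwdriver s [0.09 0.05]
purple s [0.   0.02]
tray t [ 0.18 -0.19]
tin t [-0.06  0.07]
glue t [ 0.   -0.05]
screwdriver t [ 0.04 -0.04]
the job is handed in; nothing more can be done
None
```

I carried the grey tray by its bar to the bowl, tipped it to about 40° so all four parts slid in, and set it back upright where it stood. Then I turned the selector from about 0.58 to about 1.9, the long mark. The job was handed in at about 31 s.

**Last checks:**
- **Parts:** the top view shows four parts in the bowl. The wrist load fell from about 7 N to 3 N, which matches an empty tray.
- **Tray:** it is within about 0.4 px (roughly 1 mm) of its first place in both fixed views.
- **Selector:** the pointer line is in line with the long mark in the wrist picture.
- **Other things:** the glue, tin, screwdriver and purple tray show no shift (under 0.1 px). The gripper was clear of everything at hand-in.

**Disagreements:**
- Fitting the panel's outer size to its visible black edge first gave a panel height of 82 mm. Triangulating from two views gave 98 mm against the 100 mm stated, and I used that.
- Joint 6 came within 0.03 rad of its limit during the pour but did not pass it.

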